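# Check a compression spring on the lever tester and sort it

## Task

Check the spring standing on the lever tester's plate: bring the lever down until its pointer is level with the long mark on the height scale, which rides on the plate and sinks with it, hold it there for a second without pressing past the mark, then swing the lever back upright. Read the peak hand that stays on the dial: if it reached the broad limit mark at 11 N or more, stand the spring in the rectangular tray beside the good one; if it fell short, put the spring in the round reject pot. Leave the other things on the table alone.

Things in the scene. Friction and masses are not known exactly. Their poses are not given: they have to be found in the camera images.
- tester: Grey bench spring tester, fixed: base 235 x 235 mm, top 50 mm high. Origin on the table under the centre of the round load plate; z up; y runs from the hinge along the lowered lever to its handle; the dial lies on the +x side, the handle grip stands out to -x. Base: x -55 to +180, y -160 to +75 mm. Hinge bracket at y = -120 mm, 42 mm wide, 148 mm high.
- plate_centre (a point): Centre of the top of the round steel load plate (56 mm across, locating ring 3 mm high, 36 mm inside) on which the spring stands: 90 mm above the table unloaded. It is the pan of a spring balance and sinks 1 mm for every newton on it, carrying the height scale down with it.
- lever_hinge (a point): Centre of the lever's horizontal hinge pin, 130 mm above the table, 120 mm from the plate's axis; the hinge axis runs along the tester's x. Under the bar, over the plate, hangs a swivelling foot, a disc 33 mm across; with the lever level its face is 32 mm above the unloaded plate.
- lever_grip (a point): Middle of the handle grip at the lever's end, moving with it: a black round sleeve 21 mm thick, 66 mm long, lying along the tester's x, free to spin on its pin, standing out to -x from the 16 mm wide bar (this point is 47 mm from the bar's middle). 205 mm from the hinge along the bar, 14 mm above it when the lever is level. Nothing else lies beside the sleeve.
- height_mark (a point): The long mark on the height scale, 54 mm above the top of the plate. The scale is an upright steel rule 3 x 20 mm fixed to the plate, 48 mm from the plate's centre towards the tester's +x, reaching 67 mm above the plate, with short graduations 5 mm apart.
- pointer_tip (a point): Tip of the flat pointer that stands out 44 mm to the tester's +x from the lever, beside the height scale, 120 mm from the hinge along the bar, 22 mm above the foot's face. Level with the long mark when the spring is pressed to 32 mm.
- lever (a joint): Lever angle, rad: 0 = level, positive = raised, 1.57 upright, stops at 1.75 and -0.22. Because the plate sinks under load, the angle at which the pointer meets the mark is below level and depends on the spring. Stiff hinge: it stays where it is left (2 to 5 N at the handle move it), save that a compressed spring pushes it up. 0.01 rad is 1.2 mm at the foot.
- needle (a joint): Black needle of the dial, rad clockwise from above from its zero: shows the force now on the plate, 0.2356 rad per newton, 0 = the unpressed spring alone, 20 N = 4.71. The gauge overloads above 20 N.
- peak_hand (a joint): Peak hand of the same dial, grey, thin and longer, with a small disc near its tip, same scale: the needle pushes it clockwise and it stays at the largest force reached. The broad limit mark is at 11 N = 2.59 rad. At the start it rests below 4 N.
- dial_centre (a point): Centre of the dial, which lies face up under glass (116 mm white face in a dark rim) on the base, 64 mm above the table. Zero points 135 deg counterclockwise from the tester's +x seen from above, 10 N points along +x, 11 N 13.5 deg clockwise of it; 20 ticks of 1 N, longer every 5 N.
- spring: Steel compression spring to be checked, 30 mm outside diameter, 3 mm wire, 44 g, 0.9 N per mm; 50 mm long when new, worn ones have settled by up to 12 mm, so at the mark (32 mm) it pushes with 5 to 16 N. Origin at the centre of its underside, z along its axis. Can be gripped across its coils from above, best 24 to 32 mm above its underside.
- good_tray: Grey rectangular tray, fixed: 140 (x) x 116 (y) x 20 mm high, walls and floor 3 mm. Origin under its centre. One good spring already stands in it at about x = +38 mm, y = 0; the half towards -x is free.
- reject_pot: Grey round pot, fixed: 112 mm wide at the foot, 124 mm at the rim, 45 mm high, wall and floor 3 mm. Origin under its centre. A flat steel washer lies on its floor.
- good_spring: Bystander: the good spring that already stands in the tray, 30 mm across, 50 mm high. Origin under its centre.
- reject_washer: Bystander: washer 48 mm across, 4 mm thick, lying in the reject pot; it may be stood or lain upon. Origin under its centre.
- screwdriver: Bystander: screwdriver with a black handle lying on the table.
- spanner: Bystander: steel spanner lying on the table.
- parts_jar: Bystander: glass jar 64 mm across and 75 mm high.
- caliper: Bystander: steel caliper 200 mm long lying on the table.
- stout_spring: Bystander: a thicker spring, 44 mm across and 55 mm high, standing on the table.
- flange_nut: Bystander: steel flange nut 32 mm across, 15 mm high.

How it is judged:
By the outcome, as a careful person would: the job done as asked, in the order asked, and still so for the second after the job is handed in, with the robot touching nothing.
It also fails if it takes over 64 s, if anything falls off the work surface, if the arm or the gripper's body presses on something with over 40 N, if the wrist force passes 120 N, or if a joint passes its speed limit or range.

## Robot

A 6-joint arm with a two-finger parallel gripper is mounted at the origin on the work surface. World frame = base frame: x ahead of the robot, y to its left, z up, the work surface at z = 0. Lengths are in m, angles in rad, forces in N, time in s.
With the tool pointing down it reaches from about 0.4 to 0.925 m from the base axis. Payload 12.5 kg.
Tool frame: the origin (TCP) lies midway between the tips of the shut fingers; the grasp point (between the pads) lies 19 mm behind it (robot.grip_point_offset is the distance from the TCP to the grasp point, in m); y points along the fingers, z is the direction in which the jaws open and shut, and the axes are right-handed (so a half turn about y gives the same grasp; the last joint's range is limited). The gripper opens to 95 mm and grips with 3 to 60 N. Pads are 20 mm wide; open, the fingers measure 119 mm over their backs; the gripper's body (75 mm by 180 mm) begins 59 mm behind the grasp point.
Start: joints at [1.161, 0.491, 1.559, -0, 1.092, -0.106], TCP at [0.187, 0.596, 0.185] pointing down, gripper open.
Joint ranges: [-3.1, 3.1], [-0.84, 2.19], [0.05, 2.79], [-1.13, 4.28], [0.06, 2.93], [-2.69, 2.69]. Speed limits (rad/s): [2.22, 2.22, 2.79, 3.14, 3.14, 3.14].

## Interface

Orientations are given as a rotation vector (axis times angle).
In Python, from plant import robot gives the robot as it stands.
- The arm moves only by the tool move_arm, never from a script. Its argument "series" is a list of rows, each an object with "dp": the shift along the tool's x, y, z in m, a list of three; "rot": the turn, a rotation vector about the tool's x, y, z in degrees, a list of three; "jaw": the gripper's target within -1 to 1 (shut at 1, half-way at 0, fully open at -1). In form: [{"dp": [tx, ty, tz], "rot": [ax, ay, az], "jaw": jaw}, ...]. A call has 1 to 20 rows; each row shifts and turns the commanded pose from where the row before left it, along the tool's axes as they then stand; what a row does not reach is not made up. A row lasts 1/8 s, in which the tool goes at most 62.5 mm and 10.7 degrees, less where a joint would pass 70% of its speed; a pose out of reach is approached as far as the arm can. A call with a gripper value outside its range is refused whole. The fingers move at their own pace and stop on an object; "force" is the grip in N (left out, the last holds). Time passes only in rows, so rows that do not move let the fingers close. It gives the time, the measured TCP pose, the force and the opening at its end, in the units of the state.
- robot.get_obs(): the state, without advancing time (a new reading comes with each control period).
- robot.snapshot(name): name is "scene" or "top"; returns a dict with "color" (400x640x3 uint8, red, green, blue), "z_map" (400x640 float32, m along the optical axis (not along the pixel's ray), 0 where there is no reading), "fx", "fy", "cx", "cy" (pixels), "dist" ([k1, k2, p1, p2, k3] as OpenCV has them; the pictures are not rectified), "camera_from_world" (4x4, takes a point from world to camera coordinates). Camera axes: x right, y down, z forward; pixel columns grow to the right and rows downward; lengths in m; the calibration is good to about 2 mm. A picture is of the moment at which its call begins.
- robot.close_job(): hands the job in, once; it reports no verdict.
Trained networks look in the newest picture that a camera, given by its name, has taken for a name from the list of things; names that differ only in an ending like _2 or _b are one class to them, and where a whole thing is asked for, a point or a joint stands for the part that bears it (a point fixed in the world has none). Each returns a list of dicts, best first, with "conf" (0 to 1); they miss things now and then, are a little off and sometimes report something else, mostly with a low value. They report only what shows in the picture. A call takes as long as a camera call.
- robot.masks_of(camera, label): "mask" (400x640 bool, what is visible of it) and "uv" ([column, row] in pixels, amid what is visible of it).
- robot.spot_point(camera, label): "uv" ([column, row] in pixels: a listed point, or the origin of a listed thing).
The state is a dict: "t": time; "joint_pos": joint angles; "joint_vel": joint speeds; "tau": joint torques, N m; "position": TCP position; "tcp_rot": TCP orientation; "ft_force": force on the tool from outside, world axes, zero at the start; "torque": the same for the moment, N m; "grip_width": opening from 0.0 (shut) to 1.0 (fully open).
Only numpy, scipy, OpenCV 4.12 (cv2) and the standard library are available. Lean on these libraries where they do the work, as an engineer would, in place of code of your own. Each camera call takes 0.05 s, during which the arm holds its last target.

## Working session

There is one attempt and no reset: what is moved stays moved. The work goes in short steps, Python scripts to look and compute and a tool call to move; the robot and the scene stay as the last step left them, time stands still between calls to the robot, and variables do not carry over. Pictures are saved under pics/ and viewed, and the job is handed in when it is done.

Besides the shell and the picture viewer there is one more tool, called by a JSON object that holds its "fn" and its "kwargs", one argument or row to a line. move_arm: Moves the arm, as the interface text tells. Its arguments: {"type":"object","properties":{"series":{"type":"array","items":{"type":"object","properties":{"dp":{"type":"array","items":{"type":"number"}},"rot":{"type":"array","items":{"type":"number"}},"jaw":{"type":"number"}}}},"force":{"type":"number"}},"required":["series"]}

```bash
mkdir -p pics; ls; cat > h.py <<'E'
import numpy as np, cv2
from plant import robot
from scipy.spatial.transform import Rotation as R
def snap(n,save=None):
    s=robot.snapshot(n)
    if save: cv2.imwrite(f'pics/{save}.png',s['color'][:,:,::-1])
    return s
def K(s): return np.array([[s['fx'],0,s['cx']],[0,s['fy'],s['cy']],[0,0,1.]])
def ray(s,uv):
    p=cv2.undistortPoints(np.array([[uv]],float),K(s),np.array(s['dist'],float))[0,0]
    M=np.linalg.inv(np.array(s['camera_from_world']))
    return M[:3,3],M[:3,:3]@np.array([p[0],p[1],1.])
def at_z(s,uv,z):
    o,d=ray(s,uv); return o+d*(z-o[2])/d[2]
def at_depth(s,uv):
    o,d=ray(s,uv); u,v=int(round(uv[0])),int(round(uv[1]))
    return o+d*s['z_map'][v,u]
def proj(s,P):
    M=np.array(s['camera_from_world']); P=np.atleast_2d(P)
    uv,_=cv2.projectPoints(P.astype(float),cv2.Rodrigues(M[:3,:3])[0],M[:3,3],K(s),np.array(s['dist'],float))
    return uv[:,0]
E
python3 - <<'E'
from h import *
np.set_printoptions(precision=4,suppress=True)
print(robot.get_obs())
for n in ['scene','top']:
    s=snap(n,n+'0'); M=np.linalg.inv(s['camera_from_world']); print(n,M,s['fx'],s['dist'])
    for l in ['tester','plate_centre','lever_hinge','lever_grip','height_mark','pointer_tip','dial_centre','spring','good_tray','reject_pot','good_spring','parts_jar','stout_spring']:
        r=robot.spot_point(n,l)
        for q in r[:2]: print(l,q['conf'],np.round(q['uv'],1),at_depth(s,q['uv']))
E
```

```text
pics
{'t': 0.0, 'joint_pos': array([ 1.1613,  0.4916,  1.5595, -0.    ,  1.0917, -0.1056]), 'joint_vel': array([-0.0003, -0.0007, -0.001 ,  0.    ,  0.002 , -0.0007]), 'tau': array([  0.0002, -61.2628, -25.8197,   0.0693,   0.048 ,  -0.0001]), 'position': array([0.1869, 0.5961, 0.1845]), 'tcp_rot': array([-1.5587,  0.2387, -0.2383]), 'ft_force': array([ 0.0877, -0.7606,  0.0096]), 'torque': array([ 0.0088,  0.0469, -0.0087]), 'grip_width': 0.9984353178800253}
scene [[ 0.6276  0.4629 -0.626   1.0951]
 [ 0.7785 -0.3754  0.5029 -0.4145]
 [-0.0022 -0.803  -0.596   0.6336]
 [ 0.      0.      0.      1.    ]] 393.8578007183851 [-0.0396  0.      0.      0.      0.    ]
tester 0.78 [250.1 253.2] [ 0.5358 -0.1616  0.0483]
plate_centre 0.91 [247.3 229.4] [ 0.5451 -0.1638  0.1221]
lever_hinge 0.65 [185.9 225.7] [ 0.4836 -0.2607  0.1428]
lever_grip 0.97 [146.2 123.7] [ 0.4377 -0.2683  0.3424]
height_mark 0.88 [247.5 216.8] [ 0.5439 -0.1588  0.1508]
height_mark 0.37 [411.6 192.6] [0.5693 0.3186 0.0059]
pointer_tip 0.72 [161.1 187.3] [ 0.4629 -0.2798  0.2301]
dial_centre 0.7 [235.6 279.1] [ 0.5924
[... 1108 characters left out ...]
[470.3 214.9] [ 0.5166 -0.3663 -0.0029]
pointer_tip 0.86 [473.5 213.3] [ 0.5203 -0.3735 -0.0014]
dial_centre 0.9 [418.3 183.3] [ 0.5834 -0.2283  0.0617]
spring 0.75 [470.9 215. ] [ 0.5164 -0.3677 -0.003 ]
spring 0.68 [384.3 222.5] [ 0.4941 -0.1452  0.0921]
good_tray 0.76 [237.5 243.1] [ 0.451   0.1812 -0.0009]
good_tray 0.56 [473.1 213.9] [ 0.5188 -0.3718  0.0007]
reject_pot 0.97 [177.  189.6] [0.5747 0.3217 0.003 ]
reject_pot 0.62 [392.1 195.8] [ 0.5453 -0.1511  0.1567]
good_spring 0.45 [242.1 226.4] [ 0.4895  0.1711 -0.0001]
parts_jar 0.75 [186.8 131.9] [0.6942 0.2854 0.0735]
stout_spring 0.74 [318.6 274.1] [ 0.38   -0.0059  0.0114]
stout_spring 0.67 [472.9 214.6] [ 0.5011 -0.2811  0.253 ]
```

View pics/scene0.png

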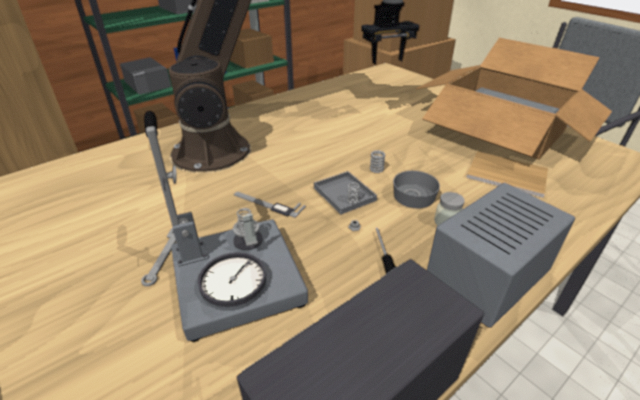

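View pics/top0.png

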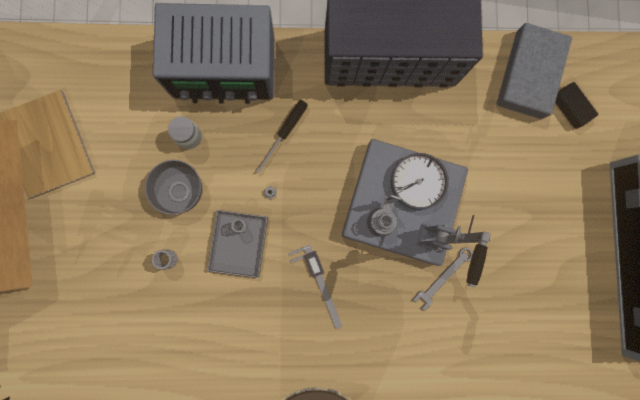

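The scene camera shows the lever upright at about column 155–185, the dial at (233,279) and the spring on the plate at (247,229). The top camera shows the tester's base corners near (373,141), (467,165), (440,265) and (345,240). The tray is at (238,244) and the pot at (175,188). Next I'll fit the tester pose.

```bash
python3 - <<'E'
from h import *
np.set_printoptions(precision=4,suppress=True)
t=snap('top'); s=snap('scene')
c=t['color'][:,:,::-1]
cv2.imwrite('pics/t_test.png',cv2.resize(c[125:305,330:510],None,fx=4.4*0.75,fy=3.3,interpolation=cv2.INTER_CUBIC))
cv2.imwrite('pics/t_tray.png',cv2.resize(c[110:300,120:310],None,fx=3,fy=3,interpolation=cv2.INTER_CUBIC))
cs=s['color'][:,:,::-1]
cv2.imwrite('pics/s_test.png',cv2.resize(cs[100:330,120:330],None,fx=2.6,fy=2.6,interpolation=cv2.INTER_CUBIC))
for n,l in [('top','tester'),('top','good_tray'),('top','reject_pot'),('top','good_spring'),('top','spring')]:
    for q in robot.masks_of(n,l)[:2]:
        m=q['mask'];ys,xs=np.where(m); P=np.array([at_depth(t,(x,y)) for x,y in zip(xs,ys) if t['z_map'][y,x]>0])
        print(l,q['conf'],q['uv'],m.sum(),P.min(0),P.max(0),np.median(P,0))
        if l=='tester':
            sel=P[(P[:,2]>.04)&(P[:,2]<.058)]; r=cv2.minAreaRect((sel[:,:2]*1000).astype(np.float32)); print(r,cv2.boxPoints(r))
        if l=='good_tray':
            sel=P[(P[:,2]>-.01)&(P[:,2]<.03)]; r=cv2.minAreaRect((sel[:,:2]*1000).astype(np.float32)); print(r,cv2.boxPoints(r))
E
```

```text
tester 0.82 [406.5, 208.7] 11465 [ 0.3815 -0.389  -0.0049] [ 0.6869 -0.0597  0.349 ] [ 0.5324 -0.211   0.0516]
((544.1046142578125, -202.9212188720703), (234.6427001953125, 234.1795654296875), 73.04450988769531) [[ 397.8903 -280.9961]
 [ 621.8904 -349.2896]
 [ 690.319  -124.8464]
 [ 466.3188  -56.5529]]
tester 0.47 [388.2, 220.0] 170 [ 0.4819 -0.1671  0.0871] [ 0.5128 -0.1299  0.1315] [ 0.4964 -0.1494  0.1101]
((0.0, 0.0), (0.0, 0.0), 0.0) [[0. 0.]
 [0. 0.]
 [0. 0.]
 [0. 0.]]
good_tray 0.61 [236.5, 245.7] 3031 [ 0.3746  0.1123 -0.004 ] [0.5274 0.2419 0.0244] [0.4467 0.18   0.0029]
((450.8564453125, 178.279541015625), (116.27534484863281, 140.965576171875), 82.1791000366211) [[373.1181 130.2737]
 [512.7724 111.0916]
 [528.5948 226.2854]
 [388.9405 245.4675]]
reject_pot 0.63 [169.4, 187.3] 2308 [ 0.5153  0.2575 -0.0044] [0.6376 0.3875 0.0489] [0.5806 0.3313 0.0042]
good_spring 0.41 [236.0, 222.6] 116 [0.4752 0.1588 0.0032] [0.5039 0.1869 0.057 ] [0.4906 0.1734 0.0425]
spring 0.53 [383.3, 221.5] 129 [ 0.4819 -0.158   0.0877] [ 0.5101 -0.1294  0.1315] [ 0.4955 -0.1444  0.1123]
```

View pics/t_test.png

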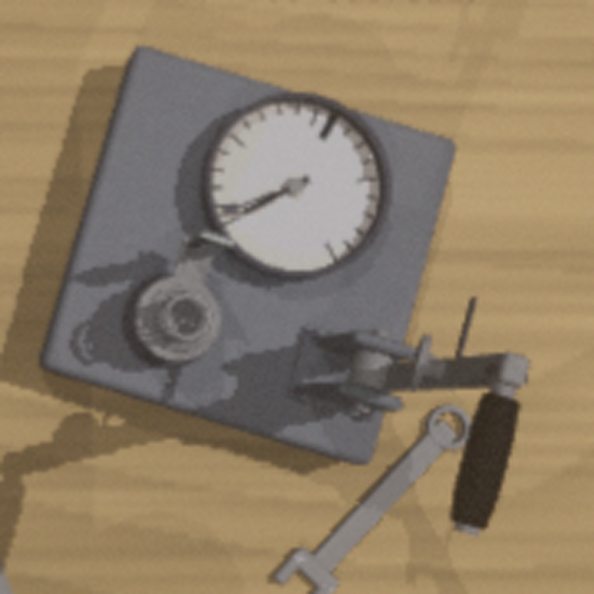

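View pics/s_test.png

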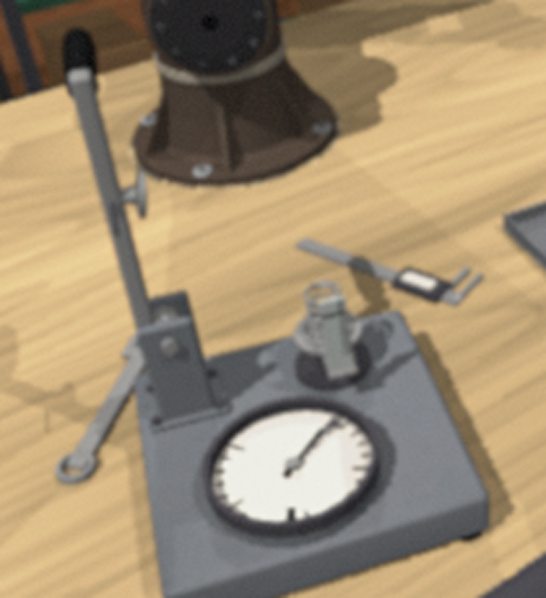

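View pics/t_tray.png

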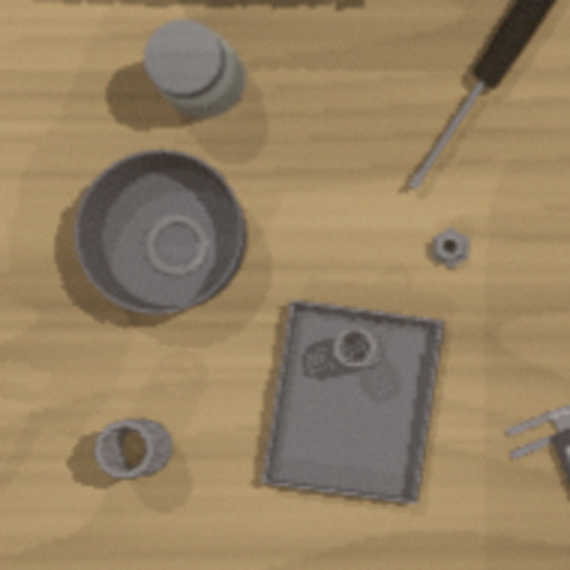

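```bash
cat >> h.py <<'E'
yaw=np.deg2rad(-16.95); O=np.array([.4967,-.1440,0])
RT=R.from_euler('z',yaw).as_matrix()
def t2w(p): return O+RT@np.asarray(p,float)
def w2t(p): return RT.T@(np.asarray(p,float)-O)
def grip_t(a): return np.array([-.047,-.12+.205*np.cos(a)-.014*np.sin(a),.13+.205*np.sin(a)+.014*np.cos(a)])
def axes(yawdeg): # tool x=heading yaw, y down
    c,s=np.cos(np.deg2rad(yawdeg)),np.sin(np.deg2rad(yawdeg))
    return np.array([[c,s,0],[0,0,-1],[-s,c,0]]).T
def rel(p,Rt=None):
    o=robot.get_obs(); R0=R.from_rotvec(o['tcp_rot']).as_matrix()
    d=R0.T@(np.asarray(p)-o['position'])
    rv=None if Rt is None else np.rad2deg(R.from_matrix(R0.T@Rt).as_rotvec())
    return d,rv
E
python3 - <<'E'
from h import *
np.set_printoptions(precision=4,suppress=True)
t=snap('top'); s=snap('scene')
o=robot.get_obs(); print(R.from_rotvec(o['tcp_rot']).as_matrix())
for n,S in [('top',t),('scene',s)]:
  for q in robot.masks_of(n,'lever_grip')[:1]:
    m=q['mask'];ys,xs=np.where(m); P=np.array([w2t(at_depth(S,(x,y))) for x,y in zip(xs,ys)])
    print(n,q['conf'],m.sum(),np.median(P,0),np.percentile(P,5,0),np.percentile(P,95,0))
    G=P[(P[:,0]<-.01)&(P[:,2]>.3)]; print('sleeve',len(G),G.mean(0))
for a in (1.5,1.57,1.65): 
    print(a,grip_t(a),proj(t,t2w(grip_t(a))),proj(s,t2w(grip_t(a))))
print(t2w(grip_t(1.57)))
for n,P in [('plate',[0,0,.09]),('hinge',[0,-.12,.13])]: print(n,proj(t,t2w(P)),proj(s,t2w(P)))
print(rel([.42,.2,.43],axes(-16.95)))
print('tray yaw'); 
E
```

```text
[[ 0.9542  0.      0.2991]
 [-0.2991  0.0001  0.9542]
 [ 0.     -1.      0.0001]]
top 0.88 1129 [-0.0098 -0.1248  0.339 ] [-0.074  -0.1358  0.1394] [ 0.009  -0.1096  0.3459]
sleeve 549 [-0.0467 -0.1242  0.3509]
scene 0.67 1361 [ 0.008  -0.1313  0.2571] [-0.3931 -0.1495 -0.0019] [ 0.0116 -0.1167  0.3437]
sleeve 202 [-0.0359 -0.1293  0.3418]
1.5 [-0.047  -0.1195  0.3355] [[470.3258 262.7593]] [[156.6365 119.416 ]]
1.57 [-0.047  -0.1338  0.335 ] [[478.6411 265.3183]] [[148.17   121.0626]]
1.65 [-0.047  -0.1502  0.3332] [[487.7988 268.189 ]] [[138.6402 123.6039]]
[ 0.4127 -0.2583  0.335 ]
plate [[383.5631 221.3515]] [[245.6511 225.2521]]
hinge [[442.0628 237.2783]] [[183.6666 224.615 ]]
(array([ 0.3409, -0.245 , -0.3085]), array([-0.0059, -0.4539,  0.0015]))
tray yaw
```

{"fn": "move_arm", "kwargs": {
  "series": [
    {"dp": [0.034, -0.0245, -0.031], "jaw": -1},
    {"dp": [0.034, -0.0245, -0.031], "jaw": -1},
    {"dp": [0.034, -0.0245, -0.031], "jaw": -1},
    {"dp": [0.034, -0.0245, -0.031], "jaw": -1},
    {"dp": [0.034, -0.0245, -0.031], "jaw": -1},
    {"dp": [0.034, -0.0245, -0.031], "jaw": -1},
    {"dp": [0.034, -0.0245, -0.031], "jaw": -1},
    {"dp": [0.034, -0.0245, -0.031], "jaw": -1},
    {"dp": [0.034, -0.0245, -0.031], "jaw": -1},
    {"dp": [0.034, -0.0245, -0.031], "jaw": -1},
    {"dp": [0.013, 0, -0.044], "jaw": -1},
    {"dp": [0.013, 0, -0.044], "jaw": -1},
    {"dp": [0.013, 0, -0.044], "jaw": -1},
    {"dp": [0.013, 0, -0.044], "jaw": -1},
    {"dp": [0.013, 0, -0.044], "jaw": -1},
    {"dp": [0.013, 0, -0.044], "jaw": -1},
    {"dp": [0.013, 0, -0.044], "jaw": -1}
  ]
}}

```text
invalid input
```

```bash
python3 - <<'E'
from h import *
np.set_printoptions(precision=4,suppress=True)
o=robot.get_obs(); print(o['t'],o['position'],o['ft_force'],o['grip_width'])
print(rel(t2w(grip_t(1.57))+[0,0,.08],axes(-16.95)))
E
```

```text
1.95 [0.187  0.5964 0.1851] [-0.4184  0.0261 -0.0599] 1.0009242538420728
(array([ 0.4711, -0.23  , -0.748 ]), array([-0.0059, -0.4539,  0.0015]))
```

{"fn": "move_arm", "kwargs": {
  "series": [
    {"dp": [0.034, -0.0245, -0.031], "rot": [0, 0, 0], "jaw": -1},
    {"dp": [0.034, -0.0245, -0.031], "rot": [0, 0, 0], "jaw": -1},
    {"dp": [0.034, -0.0245, -0.031], "rot": [0, 0, 0], "jaw": -1},
    {"dp": [0.034, -0.0245, -0.031], "rot": [0, 0, 0], "jaw": -1},
    {"dp": [0.034, -0.0245, -0.031], "rot": [0, 0, 0], "jaw": -1},
    {"dp": [0.034, -0.0245, -0.031], "rot": [0, 0, 0], "jaw": -1},
    {"dp": [0.034, -0.0245, -0.031], "rot": [0, 0, 0], "jaw": -1},
    {"dp": [0.034, -0.0245, -0.031], "rot": [0, 0, 0], "jaw": -1},
    {"dp": [0.034, -0.0245, -0.031], "rot": [0, 0, 0], "jaw": -1},
    {"dp": [0.034, -0.0245, -0.031], "rot": [0, 0, 0], "jaw": -1},
    {"dp": [0.013, 0, -0.044], "rot": [0, 0, 0], "jaw": -1},
    {"dp": [0.013, 0, -0.044], "rot": [0, 0, 0], "jaw": -1},
    {"dp": [0.013, 0, -0.044], "rot": [0, 0, 0], "jaw": -1},
    {"dp": [0.013, 0, -0.044], "rot": [0, 0, 0], "jaw": -1},
    {"dp": [0.013, 0, -0.044], "rot": [0, 0, 0], "jaw": -1},
    {"dp": [0.013, 0, -0.044], "rot": [0, 0, 0], "jaw": -1},
    {"dp": [0.013, 0, -0.044], "rot": [0, 0, 0], "jaw": -1}
  ],
  "force": 35
}}

```text
t: 4.08
position: [0.413, -0.1237, 0.4302]
tcp_rot: [-1.558, 0.238, -0.239]
ft_force: [0.6, -0.2, 0.1]
grip_width: 0.999
```

```bash
python3 - <<'E'
from h import *
np.set_printoptions(precision=4,suppress=True)
o=robot.get_obs(); print(o['t'],o['position'],o['ft_force'],o['grip_width'])
print(rel(t2w(grip_t(1.57))+[0,0,.08],axes(-16.95)))
E
```

```text
4.075 [ 0.413  -0.1237  0.4302] [ 0.6294 -0.1844  0.1163] 0.9991471542891794
(array([ 0.04  ,  0.0152, -0.1285]), array([-0.0056, -0.4631,  0.0345]))
```

{"fn": "move_arm", "kwargs": {
  "series": [
    {"dp": [0.0133, 0, -0.043], "rot": [0, 0, 0], "jaw": -1},
    {"dp": [0.0133, 0, -0.043], "rot": [0, 0, 0], "jaw": -1},
    {"dp": [0.0134, 0, -0.0425], "rot": [0, 0, 0], "jaw": -0.5},
    {"dp": [0, 0.02, 0], "rot": [0, 0, 0], "jaw": -0.5},
    {"dp": [0, 0.034, 0], "rot": [0, 0, 0], "jaw": -0.3},
    {"dp": [0, 0.034, 0], "rot": [0, 0, 0], "jaw": -0.3},
    {"dp": [0, 0.026, 0], "rot": [0, 0, 0], "jaw": 0.0},
    {"dp": [0, 0, 0], "rot": [0, 0, 0], "jaw": 1},
    {"dp": [0, 0, 0], "rot": [0, 0, 0], "jaw": 1},
    {"dp": [0, 0, 0], "rot": [0, 0, 0], "jaw": 1},
    {"dp": [0, 0, 0], "rot": [0, 0, 0], "jaw": 1},
    {"dp": [0, 0, 0], "rot": [0, 0, 0], "jaw": 1}
  ],
  "force": 35
}}

```text
t: 5.58
position: [0.4131, -0.2569, 0.3163]
tcp_rot: [-1.558, 0.238, -0.239]
ft_force: [-0.7, 0.6, 0.1]
grip_width: 0.077
```

```bash
python3 - <<'E'
from h import *
np.set_printoptions(precision=4,suppress=True)
o=robot.get_obs(); print(o['t'],o['position'],w2t(o['position']),o['ft_force'],o['grip_width'])
s=snap('scene','s_grip'); cv2.imwrite('pics/s_grip2.png',cv2.resize(s['color'][50:330,80:330,::-1],None,fx=2,fy=2,interpolation=cv2.INTER_CUBIC))
print(rel(t2w(grip_t(1.57))+[0,0,-.019],axes(-16.95)))
E
```

```text
5.575 [ 0.4131 -0.2569  0.3163] [-0.047  -0.1323  0.3163] [-0.7411  0.6007  0.1466] 0.07703722250725688
(array([ 0.0001,  0.0002, -0.0016]), array([-0.0016, -0.4536,  0.0235]))
```

View pics/s_grip2.png

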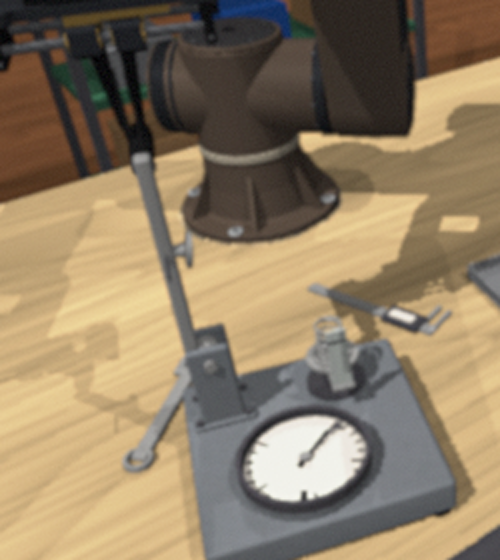

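```bash
python3 - <<'E'
from h import *
o=robot.get_obs(); print(o['t'],o['grip_width'])
s=robot.snapshot('scene'); t=robot.snapshot('top')
a=cv2.resize(s['color'][40:160,90:210,::-1],(480,480),interpolation=cv2.INTER_CUBIC)
b=cv2.resize(t['color'][190:310,400:520,::-1],(480,480),interpolation=cv2.INTER_CUBIC)
cv2.imwrite('pics/ab1.png',cv2.resize(np.hstack([a,b]),(800,400)))
print(robot.get_obs()['grip_width'])
E
```

```text
5.625 0.04042579241889263
0.00985782950260075
```

View pics/ab1.png

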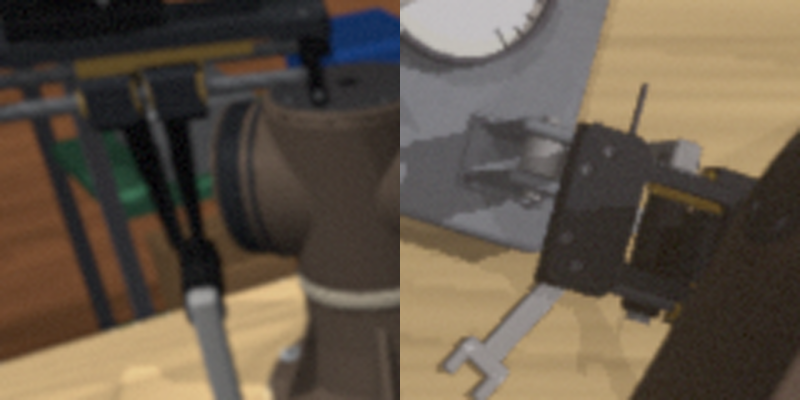

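```bash
python3 - <<'E'
from h import *
np.set_printoptions(precision=4,suppress=True)
s=robot.snapshot('scene');t=robot.snapshot('top')
o=robot.get_obs(); print(o['grip_width'],o['t'],o['ft_force'])
a=cv2.resize(s['color'][80:160,110:190,::-1],(560,560),interpolation=cv2.INTER_CUBIC)
p=o['position']
for P,c in [(p,(0,0,255)),(p+[0,0,.019],(0,255,0)),(t2w([-.014,-.1338,.335]),(255,0,0)),(t2w([-.08,-.1338,.335]),(255,255,0))]:
    u=proj(s,P)[0]; print(u); cv2.circle(a,(int((u[0]-110+.5)*7),int((u[1]-80+.5)*7)),4,c,-1)
cv2.imwrite('pics/a2.png',a)
for v in range(90,136,4): print(v,[tuple(np.round(w2t(at_depth(s,(u,v)))*1000).astype(int)) for u in (142,146,150,154)])
for q in robot.masks_of('scene','lever_grip')[:1]:
    ys,xs=np.where(q['mask']); print(q['conf'],xs.min(),xs.max(),ys.min(),ys.max())
E
```

```text
0.0031928461920449065 5.825 [1.078  0.9446 2.7488]
[151.7908 130.5386]
[149.045  120.7632]
[148.9047 128.9573]
[147.5375 113.7283]
90 [(np.int64(-35), np.int64(-129), np.int64(395)), (np.int64(-37), np.int64(-123), np.int64(394)), (np.int64(-1743), np.int64(-199), np.int64(-205)), (np.int64(-507), np.int64(-129), np.int64(226))]
94 [(np.int64(-36), np.int64(-131), np.int64(388)), (np.int64(-34), np.int64(-125), np.int64(388)), (np.int64(-1688), np.int64(-201), np.int64(-208)), (np.int64(-502), np.int64(-132), np.int64(217))]
98 [(np.int64(-37), np.int64(-133), np.int64(381)), (np.int64(-36), np.int64(-126), np.int64(381)), (np.int64(-1664), np.int64(-206), np.int64(-222)), (np.int64(-503), np.int64(-134), np.int64(205))]
102 [(np.int64(-35), np.int64(-134), np.int64(375)), (np.int64(-38), np.int64(-128), np.int64(373)), (np.int64(-2372), np.int64(-250), np.int64(-514)), (np.int64(-2396), np.int64(-224), np.int64(-528))]
106 [(np.int64(-38), np.int64(-136), np.int64(367)), (np.int64(-35), np.int64(-130), np.int64(367)), (np.int64(-1994), np.int64(-236), np.int64(-397)), (np.int64(-196
[... 738 characters left out ...]
np.int64(-22), np.int64(-130), np.int64(344)), (np.int64(-22), np.int64(-123), np.int64(342))]
126 [(np.int64(-1840), np.int64(-304), np.int64(-457)), (np.int64(-13), np.int64(-137), np.int64(341)), (np.int64(-13), np.int64(-131), np.int64(340)), (np.int64(-12), np.int64(-125), np.int64(340))]
130 [(np.int64(-1889), np.int64(-316), np.int64(-506)), (np.int64(4), np.int64(-137), np.int64(342)), (np.int64(7), np.int64(-131), np.int64(342)), (np.int64(7), np.int64(-125), np.int64(341))]
134 [(np.int64(-725), np.int64(-213), np.int64(2)), (np.int64(2), np.int64(-139), np.int64(334)), (np.int64(7), np.int64(-133), np.int64(336)), (np.int64(10), np.int64(-127), np.int64(335))]
0.72 144 188 112 224
```

View pics/a2.png

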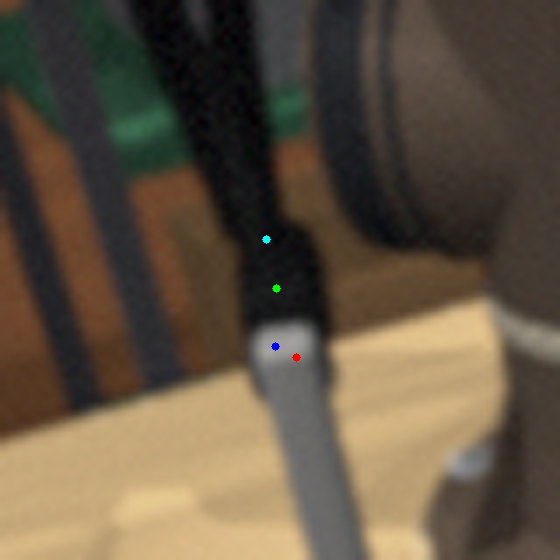

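```bash
python3 - <<'E'
from h import *
np.set_printoptions(precision=4,suppress=True)
s=robot.snapshot('scene')
o=robot.get_obs(); print(o['grip_width'],o['t'],o['ft_force'])
for v in range(108,142,2):
    print(v,' '.join('%4d/%4d/%4d'%tuple(np.round(w2t(at_depth(s,(u,v)))*1000)) if s['z_map'][v,u]<1.2 and s['z_map'][v,u]>0 else '.' for u in range(140,164,2)))
a=cv2.resize(s['color'][100:145,125:175,::-1],(750,600)[:2],interpolation=cv2.INTER_NEAREST)
a=cv2.convertScaleAbs(a,alpha=2.5)
cv2.imwrite('pics/a3.png',a[:, :])
E
```

```text
0.005609900065899425 5.925 [-0.5496  0.6435  3.4314]
108  -37/-140/ 365  -35/-137/ 365  -37/-134/ 364  -35/-131/ 364  -36/-128/ 363 . . . . -501/-131/ 175 -499/-125/ 175 -497/-120/ 175
110  -38/-141/ 361  -38/-138/ 360  -38/-135/ 360  -39/-132/ 359  -35/-128/ 360  -43/-126/ 356 . . . . -506/-127/ 166 -505/-122/ 166
112 .  -34/-138/ 359  -36/-136/ 357  -36/-132/ 356  -35/-129/ 356  -34/-126/ 356  -66/-125/ 342 . . . -508/-128/ 159 -504/-123/ 160
114 . .  -36/-136/ 354  -37/-133/ 353  -37/-130/ 352  -54/-128/ 345  -54/-125/ 344  -61/-122/ 340 . . . -513/-125/ 150
116 . .  -36/-137/ 350  -39/-134/ 348  -36/-131/ 349  -40/-128/ 346  -45/-125/ 344  -50/-122/ 341 . . . .
118 . .  -48/-139/ 341  -37/-135/ 345  -37/-132/ 345  -34/-129/ 346  -37/-126/ 344  -41/-123/ 342  -48/-120/ 338 . . .
120 . .  -42/-140/ 340  -30/-136/ 345  -28/-132/ 345  -29/-129/ 344  -29/-126/ 343  -33/-123/ 341  -41/-120/ 337 . . .
122 . .  -35/-140/ 340  -27/-136/ 343  -21/-133/ 345  -22/-130/ 344  -20/-126/ 344  -24/-124/ 342  -30/-121/ 338 . . .
124 . .  -29/-140/ 339  -20/-137/ 342  -16/-133/ 343  -15/-130/ 343  
[... 171 characters left out ...]
8 . . .   -2/-137/ 343    4/-133/ 345    4/-130/ 344    5/-127/ 344    2/-124/ 343  -14/-122/ 335 . . .
130 . . .    4/-137/ 342    5/-134/ 342    7/-131/ 342    8/-128/ 342   10/-125/ 343    1/-122/ 338 . . .
132 . . .    1/-138/ 337    8/-135/ 340    9/-132/ 340   11/-129/ 340    8/-126/ 338    0/-123/ 334 . . .
134 . . .   -1/-139/ 333    7/-136/ 336    9/-133/ 336   11/-129/ 336    9/-127/ 335    7/-124/ 334 . . .
136 . . . .    8/-137/ 333   10/-133/ 333    9/-130/ 332   11/-127/ 332    9/-124/ 331 . . .
138 . . . .    8/-137/ 329   12/-134/ 330   10/-131/ 329   10/-128/ 329    9/-125/ 327 . . .
140 . . . . .    8/-135/ 325    9/-132/ 325    8/-129/ 324   10/-126/ 324    2/-123/ 320 . .
```

View pics/a3.png

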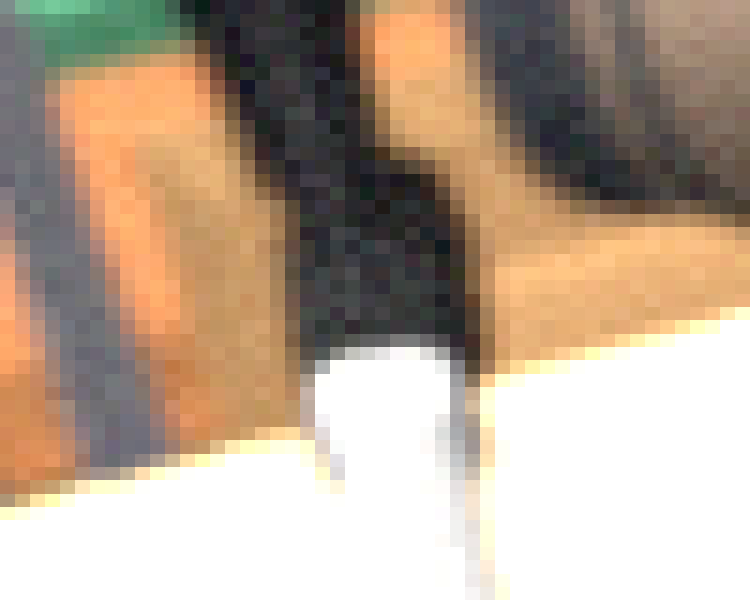

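{"fn": "move_arm", "kwargs": {
  "series": [
    {"dp": [0, 0, 0], "rot": [0, 0, 0], "jaw": -1},
    {"dp": [0, 0, 0], "rot": [0, 0, 0], "jaw": -1},
    {"dp": [0, 0, 0], "rot": [0, 0, 0], "jaw": -1},
    {"dp": [0, 0, 0], "rot": [0, 0, 0], "jaw": -1}
  ],
  "force": 35
}}

```text
t: 6.42
position: [0.413, -0.2568, 0.3158]
tcp_rot: [-1.557, 0.239, -0.238]
ft_force: [-0.5, 0.1, -0.7]
grip_width: 0.37
```

```bash
python3 - <<'E'
from h import *
np.set_printoptions(precision=4,suppress=True)
s=robot.snapshot('scene');t=robot.snapshot('top')
o=robot.get_obs(); print(o['grip_width'],o['t'],o['ft_force'],o['position'])
z=s['z_map']
m=(z>.8)&(z<1.15)
for v in range(90,146,3):
    r=[]
    for u in range(115,185,2):
        if 0<z[v,u]<1.15:
            p=np.round(w2t(at_depth(s,(u,v)))*1000); r.append('%d:%d/%d/%d'%(u,*p))
    print(v,r[::3])
a=cv2.resize(s['color'][70:150,100:200,::-1],(750,600),interpolation=cv2.INTER_CUBIC)
cv2.imwrite('pics/a4.png',cv2.convertScaleAbs(a,alpha=1.8))
E
```

```text
0.45238930214828077 6.525 [-0.1191 -0.2557  0.3815] [ 0.4131 -0.2568  0.3159]
90 ['121:-36/-160/400', '127:-35/-152/399', '153:-33/-112/393', '159:-502/-116/226', '165:-494/-100/227', '171:-485/-85/227', '177:-478/-69/227', '183:-459/-54/232']
93 ['121:-36/-162/395', '127:-35/-153/394', '155:-36/-111/387', '161:-498/-113/218', '167:-486/-97/220', '173:-480/-81/220', '179:-476/-65/219']
96 ['123:-35/-160/390', '129:-36/-151/388', '155:-36/-112/382', '161:-496/-115/211', '167:-482/-99/213', '173:-476/-83/213', '179:-471/-67/212']
99 ['125:-35/-159/384', '131:-42/-150/381', '159:-35/-107/376', '165:-487/-106/204', '171:-476/-90/205', '177:-474/-74/203', '183:-463/-59/205']
102 ['125:-35/-160/380', '131:-38/-151/377', '161:-495/-119/194', '167:-482/-102/196', '173:-476/-87/196', '179:-472/-71/195']
105 ['127:-33/-158/375', '133:-44/-150/369', '161:-497/-121/184', '167:-484/-104/187', '173:-478/-88/186', '179:-469/-73/187']
108 ['129:-32/-156/370', '157:-35/-113/361', '163:-498/-117/174', '169:-482/-101/178', '175:-481/-85/175', '181:-476/-69/174']
111 ['131:-36/-155/362', '147:-71/-133/344', '157:-37/-115/355', '163:-505/-120/162', '169:-488/-103/166', '175:-484/-87/165', '181:-475/-71/166']
114 ['131:-36/-156/357', '145:-60/-137/344', '151:-54/-127/344', '167:-506/-111/151', '173:-495/-94/152', '179:-488/-78/153']
117 ['133:-37/-155/351', '147:-45/-134/344', '153:-43/-124/343', '183:-473/-69/148']
120 ['135:-36/-153/346', '149:-28/-131/345', '155:-35/-122/340']
123 ['145:-26/-138/342', '151:-17/-128/344', '157:-32/-120/335']
126 ['145:-18/-139/340', '151:-14/-129/340', '157:-20/-120/335']
129 ['145:-13/-140/337', '151:8/-129/344', '157:-17/-121/331']
132 ['145:1/-140/338', '151:10/-130/340', '157:1/-122/334']
135 ['147:1/-138/332', '153:12/-128/335']
138 ['149:9/-136/329', '155:7/-127/327']
141 ['149:9/-137/324', '155:9/-128/322']
144 ['151:9/-135/318', '159:3/-124/313']
```

View pics/a4.png

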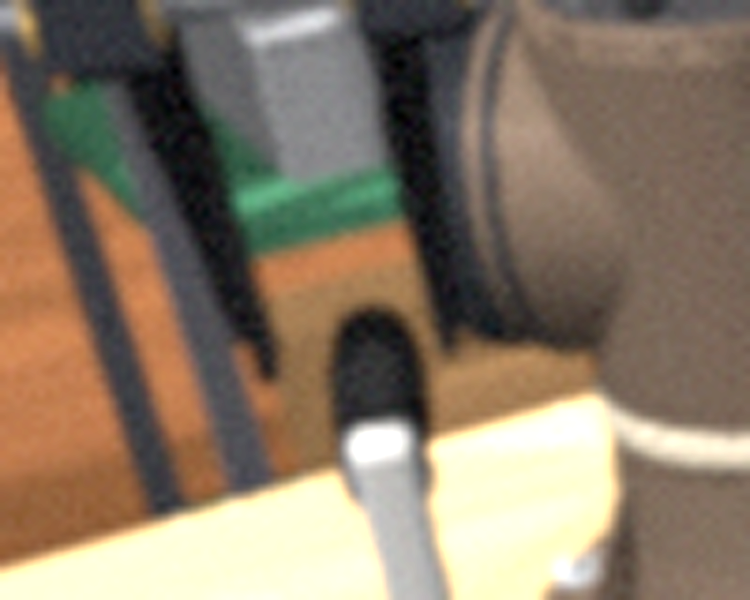

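The fingertips show at z ≈ 0.346, right at the sleeve's top, although the reported TCP z is 0.316. The fingers shut above the sleeve. I'll go 30 mm lower and close again, checking the width.

{"fn": "move_arm", "kwargs": {
  "series": [
    {"dp": [0, 0.0, 0], "rot": [0, 0, 0], "jaw": -0.3},
    {"dp": [0, 0.015, 0.0015], "rot": [0, 0, 0], "jaw": -0.3},
    {"dp": [0, 0.015, 0], "rot": [0, 0, 0], "jaw": -0.3},
    {"dp": [0, 0, 0], "rot": [0, 0, 0], "jaw": 0.5},
    {"dp": [0, 0, 0], "rot": [0, 0, 0], "jaw": 0.5},
    {"dp": [0, 0, 0], "rot": [0, 0, 0], "jaw": 1},
    {"dp": [0, 0, 0], "rot": [0, 0, 0], "jaw": 1},
    {"dp": [0, 0, 0], "rot": [0, 0, 0], "jaw": 1}
  ],
  "force": 35
}}

```text
t: 7.52
position: [0.4136, -0.2553, 0.2862]
tcp_rot: [-1.557, 0.238, -0.239]
ft_force: [0.5, 0.9, 1.1]
grip_width: 0.213
```

```bash
python3 - <<'E'
from h import *
np.set_printoptions(precision=4,suppress=True)
s=robot.snapshot('scene')
o=robot.get_obs(); print(o['grip_width'],o['t'],o['ft_force'],o['position'],w2t(o['position']))
a=cv2.resize(s['color'][70:150,100:200,::-1],(750,600),interpolation=cv2.INTER_CUBIC)
cv2.imwrite('pics/a5.png',cv2.convertScaleAbs(a,alpha=1.8))
E
```

```text
0.2132294812252298 7.575 [0.0624 1.2178 0.4345] [ 0.4136 -0.2553  0.2862] [-0.047  -0.1307  0.2862]
```

View pics/a5.png

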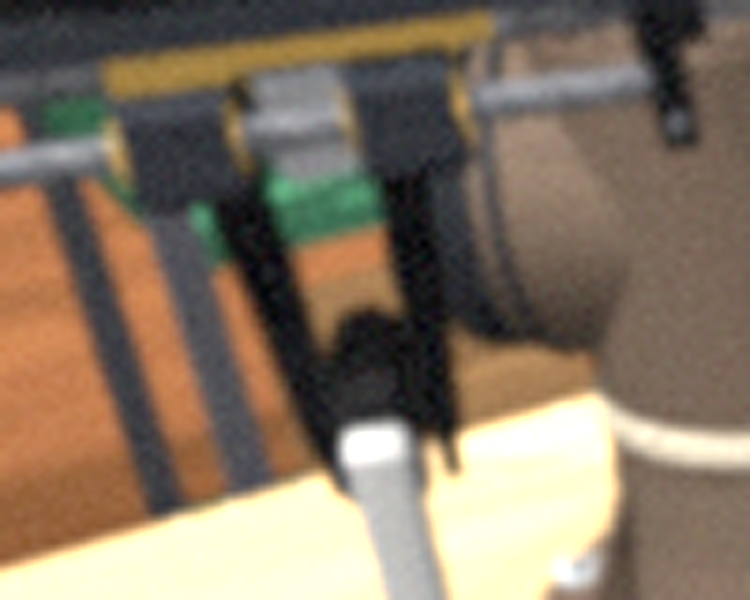

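```bash
python3 - <<'E'
from h import *
A=np.linspace(1.555,0.2,15)
G=np.array([grip_t(a) for a in A]); D=np.diff(G,axis=0)*1000
for a,d,g in zip(A[1:],D,G[1:]): print('%.3f  ty=%.1f tz=%.1f  z_rep=%.4f y=%.4f'%(a,-d[2],d[1],g[2]-.0488,g[1]))
E
```

```text
1.458  ty=-0.1 tz=19.9  z_rep=0.2865 y=-0.1109
1.361  ty=1.8 tz=19.8  z_rep=0.2846 y=-0.0911
1.265  ty=3.7 tz=19.5  z_rep=0.2809 y=-0.0716
1.168  ty=5.6 tz=19.1  z_rep=0.2753 y=-0.0525
1.071  ty=7.4 tz=18.4  z_rep=0.2678 y=-0.0341
0.974  ty=9.2 tz=17.6  z_rep=0.2587 y=-0.0164
0.877  ty=10.8 tz=16.7  z_rep=0.2478 y=0.0002
0.781  ty=12.4 tz=15.5  z_rep=0.2354 y=0.0158
0.684  ty=13.8 tz=14.3  z_rep=0.2216 y=0.0300
0.587  ty=15.2 tz=12.9  z_rep=0.2064 y=0.0429
0.490  ty=16.3 tz=11.3  z_rep=0.1901 y=0.0543
0.394  ty=17.3 tz=9.7  z_rep=0.1727 y=0.0640
0.297  ty=18.2 tz=8.0  z_rep=0.1545 y=0.0719
0.200  ty=18.9 tz=6.2  z_rep=0.1356 y=0.0781
```

{"fn": "move_arm", "kwargs": {
  "series": [
    {"dp": [0, -0.0001, 0.0199], "rot": [0, 0, 0], "jaw": 1},
    {"dp": [0, 0.0018, 0.0198], "rot": [0, 0, 0], "jaw": 1},
    {"dp": [0, 0.0037, 0.0195], "rot": [0, 0, 0], "jaw": 1},
    {"dp": [0, 0.0056, 0.0191], "rot": [0, 0, 0], "jaw": 1},
    {"dp": [0, 0.0074, 0.0184], "rot": [0, 0, 0], "jaw": 1},
    {"dp": [0, 0.0092, 0.0176], "rot": [0, 0, 0], "jaw": 1},
    {"dp": [0, 0.0108, 0.0167], "rot": [0, 0, 0], "jaw": 1},
    {"dp": [0, 0.0124, 0.0155], "rot": [0, 0, 0], "jaw": 1},
    {"dp": [0, 0.0138, 0.0143], "rot": [0, 0, 0], "jaw": 1},
    {"dp": [0, 0.0152, 0.0129], "rot": [0, 0, 0], "jaw": 1},
    {"dp": [0, 0.0163, 0.0113], "rot": [0, 0, 0], "jaw": 1},
    {"dp": [0, 0.0173, 0.0097], "rot": [0, 0, 0], "jaw": 1},
    {"dp": [0, 0.0182, 0.008], "rot": [0, 0, 0], "jaw": 1},
    {"dp": [0, 0.0189, 0.0062], "rot": [0, 0, 0], "jaw": 1},
    {"dp": [0, 0, 0], "rot": [0, 0, 0], "jaw": 1}
  ],
  "force": 45
}}

```text
t: 9.45
position: [0.4744, -0.0551, 0.1342]
tcp_rot: [-1.557, 0.242, -0.234]
ft_force: [-5.3, 2.9, -2.6]
grip_width: 0.212
```

```bash
python3 - <<'E'
from h import *
np.set_printoptions(precision=4,suppress=True)
s=robot.snapshot('scene');t=robot.snapshot('top')
o=robot.get_obs(); print(o['grip_width'],o['t'],o['ft_force'],o['position'],w2t(o['position']))
a=cv2.resize(s['color'][160:310,160:310,::-1],(600,600),interpolation=cv2.INTER_CUBIC)
cv2.imwrite('pics/a6.png',cv2.convertScaleAbs(a,alpha=1.3))
a=cv2.resize(t['color'][130:280,330:480,::-1],(600,600),interpolation=cv2.INTER_CUBIC)
cv2.imwrite('pics/b6.png',a)
E
```

```text
0.21175155417553018 9.55 [-7.7906  3.376  -3.0267] [ 0.4744 -0.0554  0.135 ] [-0.0472  0.0783  0.135 ]
```

View pics/a6.png

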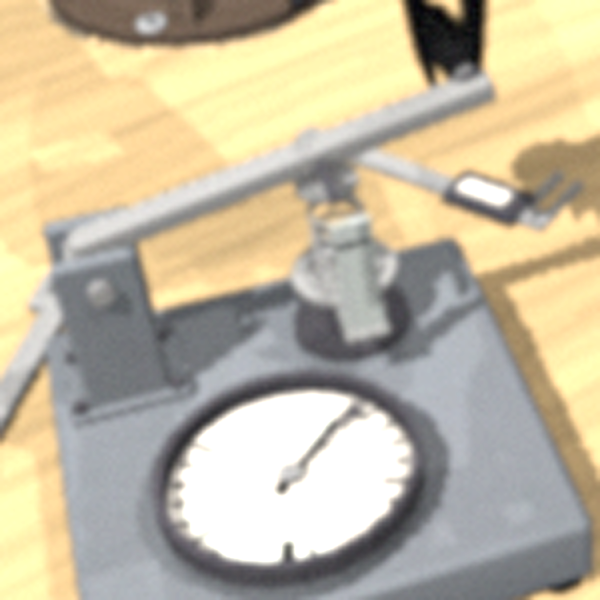

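View pics/b6.png

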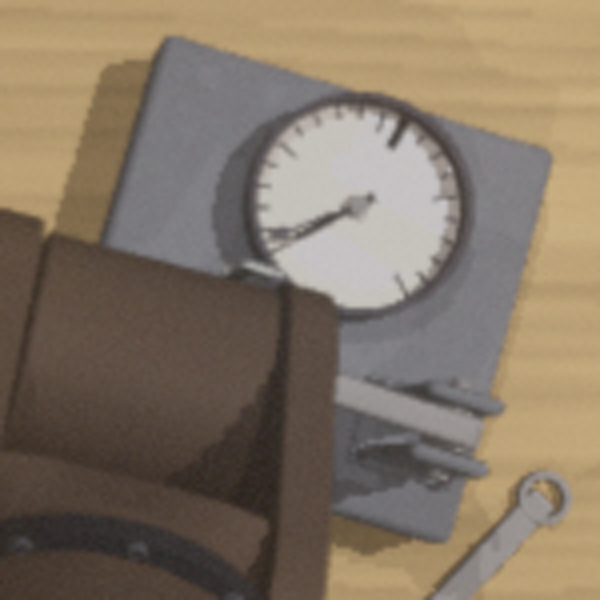

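{"fn": "move_arm", "kwargs": {
  "series": [
    {"dp": [0, 0.008, 0.002], "rot": [0, 0, 0], "jaw": 1},
    {"dp": [0, 0.008, 0.0017], "rot": [0, 0, 0], "jaw": 1},
    {"dp": [0, 0.008, 0.0013], "rot": [0, 0, 0], "jaw": 1},
    {"dp": [0, 0.008, 0.0009], "rot": [0, 0, 0], "jaw": 1},
    {"dp": [0, 0.007, 0.0006], "rot": [0, 0, 0], "jaw": 1},
    {"dp": [0, 0, 0], "rot": [0, 0, 0], "jaw": 1},
    {"dp": [0, 0, 0], "rot": [0, 0, 0], "jaw": 1}
  ],
  "force": 45
}}

```text
t: 10.42
position: [0.4763, -0.0491, 0.0964]
tcp_rot: [-1.557, 0.241, -0.235]
ft_force: [-6.1, 7.1, -2.3]
grip_width: 0.213
```

```bash
cat >> h.py <<'E'
from scipy.optimize import brentq
def ang(zrep,off=.0488): return brentq(lambda a:.13+.205*np.sin(a)+.014*np.cos(a)-off-zrep,-.4,1.4)
DC=np.array([.0,0,0])
def dial(S,name,c_uv=None,N=560):
    # rectified: tester frame seen from above, image right=+x tester ; image up=+y tester
    c=w2t(at_z(S,c_uv,.064)) if c_uv is not None else DC
    r=.066; g=np.linspace(-r,r,N)
    X,Y=np.meshgrid(c[0]+g,c[1]-g)
    P=np.stack([X.ravel(),Y.ravel(),np.full(X.size,.064)],1)@RT.T+O
    uv=proj(S,P).reshape(N,N,2).astype(np.float32)
    im=cv2.remap(S['color'],uv[...,0],uv[...,1],cv2.INTER_CUBIC)[:,:,::-1].copy()
    cv2.imwrite(f'pics/{name}.png',im); return im,c
E
python3 - <<'E'
from h import *
np.set_printoptions(precision=4,suppress=True)
s=robot.snapshot('scene');t=robot.snapshot('top')
o=robot.get_obs(); print(o['grip_width'],o['t'],o['ft_force'],o['position'],w2t(o['position']))
a=ang(o['position'][2]); print('a',a,'h',120*np.sin(a))
q=robot.spot_point('top','dial_centre'); print(q[0],w2t(at_z(t,q[0]['uv'],.064)))
q2=robot.spot_point('scene','dial_centre'); print(q2[0],w2t(at_z(s,q2[0]['uv'],.064)))
A,c=dial(t,'dt7',q[0]['uv']); B,c=dial(s,'ds7',q2[0]['uv'])
cv2.imwrite('pics/d7.png',cv2.resize(np.hstack([A,B]),(800,400)))
a=cv2.resize(s['color'][160:310,160:310,::-1],(600,600),interpolation=cv2.INTER_CUBIC)
cv2.imwrite('pics/a7.png',cv2.convertScaleAbs(a,alpha=1.3))
E
```

```text
0.21409472954862951 10.525 [-7.1283  5.5449 -2.5544] [ 0.4763 -0.0491  0.0965] [-0.0471  0.0849  0.0965]
a 0.006174853841921225 h 0.7409777522417146
{'uv': [417.8, 181.1], 'conf': 0.83} [ 0.1115 -0.0525  0.064 ]
{'uv': [233.2, 278.6], 'conf': 0.57} [ 0.1141 -0.0538  0.064 ]
```

View pics/d7.png

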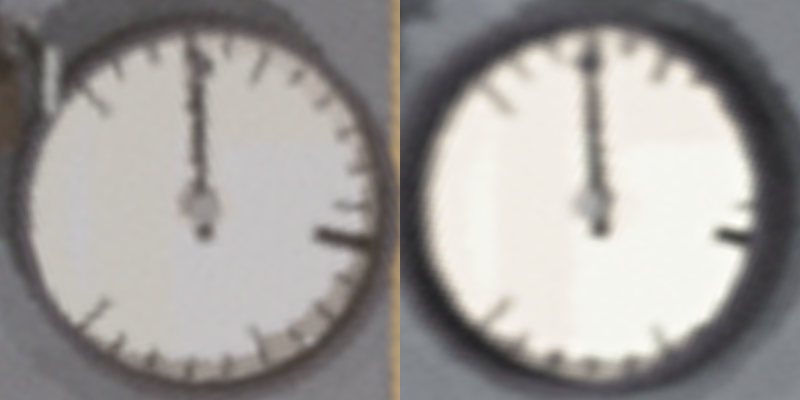

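View pics/a7.png

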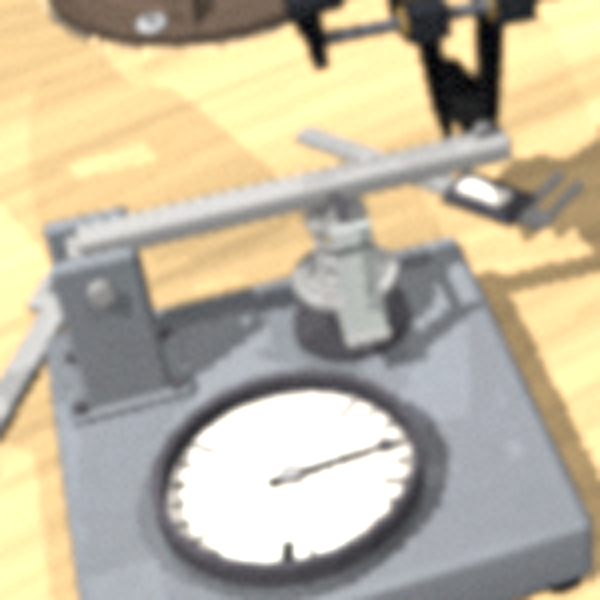

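{"fn": "move_arm", "kwargs": {
  "series": [
    {"dp": [0, 0.003, 0.0], "rot": [0, 0, 0], "jaw": 1},
    {"dp": [0, 0.003, 0.0], "rot": [0, 0, 0], "jaw": 1},
    {"dp": [0, 0.002, 0.0], "rot": [0, 0, 0], "jaw": 1},
    {"dp": [0, 0.001, 0.0], "rot": [0, 0, 0], "jaw": 1},
    {"dp": [0, 0, 0], "rot": [0, 0, 0], "jaw": 1}
  ],
  "force": 45
}}

```text
t: 11.25
position: [0.4765, -0.0487, 0.0877]
tcp_rot: [-1.556, 0.241, -0.236]
ft_force: [-7.4, 11.0, 2.2]
grip_width: 0.211
```

```bash
cat >> h.py <<'E'
def read(tag):
    s=robot.snapshot('scene');t=robot.snapshot('top')
    o=robot.get_obs(); a=ang(o['position'][2]); h=120*np.sin(a)
    print(o['grip_width'],o['t'],o['ft_force'],o['position'],w2t(o['position'])); print('a',a,'h',h)
    A,_=dial(t,'dt'+tag,(417.8,182.0)); B,_=dial(s,'ds'+tag,(233.8,278.8))
    D=np.hstack([A,B])
    P=s['color'][195:265,215:285,::-1]; P=cv2.resize(P,(560,560),interpolation=cv2.INTER_CUBIC)
    cv2.imwrite(f'pics/d{tag}.png',cv2.resize(D,(800,400),interpolation=cv2.INTER_AREA))
    cv2.imwrite(f'pics/p{tag}.png',cv2.convertScaleAbs(P,alpha=1.2))
    # predicted geometry overlays
    for nm,pt in [('mark',[.048,0,.144]),]:pass
    return s,t,o,a,h
def needle(im,c):
    # c: pivot px in 560 img ; dark line angle fit over r 60..160 px
    g=cv2.cvtColor(im,cv2.COLOR_BGR2GRAY).astype(np.float32)
    th=np.deg2rad(np.arange(-180,180,.5)); r=np.arange(60,175)
    X=(c[0]+np.outer(np.cos(th),r)).astype(np.float32);Y=(c[1]-np.outer(np.sin(th),r)).astype(np.float32)
    v=cv2.remap(g,X,Y,cv2.INTER_LINEAR).mean(1); v=cv2.GaussianBlur(v[None],(9,1),0)[0]
    i=v.argmin(); j=slice(max(i-8,0),i+9); w=np.clip(np.median(v)-v[j],0,None)**2
    return np.rad2deg((th[j]*w).sum()/w.sum()),v.min(),np.median(v)
E
python3 - <<'E'
from h import *
np.set_printoptions(precision=4,suppress=True)
s,t,o,a,h=read('8')
for nm in ('t','s'):
    im=cv2.imread(f'pics/d{nm}8.png')
    for c in [(280,280),(282,287),(278,284)]:
        an=needle(im,c); print(nm,c,an,'F',(135-an[0])/13.5)
E
```

```text
0.2088129145396933 11.35 [-6.1954 10.5176  2.673 ] [ 0.4765 -0.0487  0.0878] [-0.0471  0.0853  0.0878]
a -0.0362666583673391 h -4.351045057493436
t (280, 280) (np.float64(57.02181914083127), np.float32(105.27902), np.float32(194.42545)) F 5.7761615451236095
t (282, 287) (np.float64(59.467320209520416), np.float32(102.906715), np.float32(194.42365)) F 5.5950133178133035
t (278, 284) (np.float64(57.05151949256021), np.float32(105.22135), np.float32(194.43033)) F 5.773961519069615
s (280, 280) (np.float64(63.096778441112896), np.float32(114.56539), np.float32(239.44258)) F 5.326164559917564
s (282, 287) (np.float64(65.50959619919723), np.float32(115.41416), np.float32(240.09068)) F 5.147437318577983
s (278, 284) (np.float64(63.08283082066977), np.float32(114.12109), np.float32(239.73825)) F 5.327197716987424
```

View pics/d8.png

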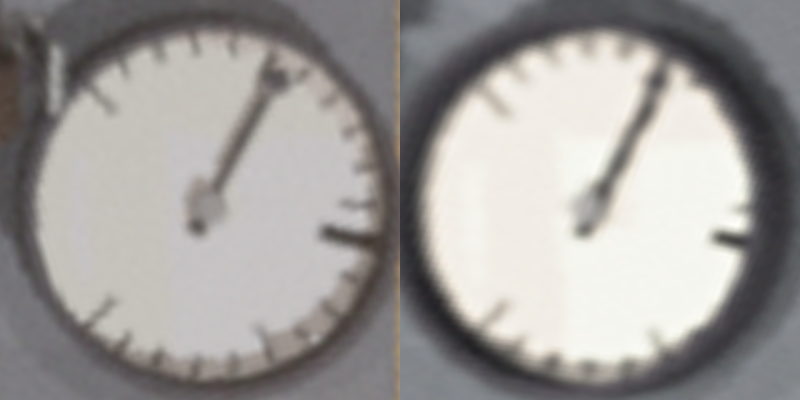

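View pics/p8.png

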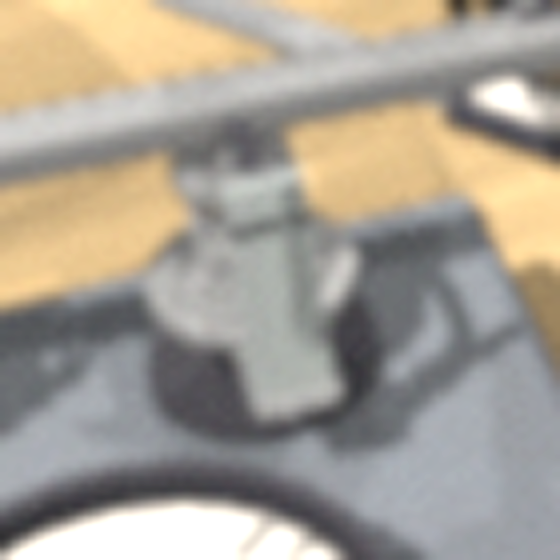

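```bash
cat >> h.py <<'E'
def cloud(S):
    z=S['z_map']; v,u=np.mgrid[0:400,0:640]
    p=cv2.undistortPoints(np.stack([u.ravel(),v.ravel()],1).astype(float)[:,None],K(S),np.array(S['dist'],float))[:,0]
    P=np.c_[p,np.ones(len(p))]*z.ravel()[:,None]
    M=np.linalg.inv(np.array(S['camera_from_world'])); W=P@M[:3,:3].T+M[:3,3]
    T=(W-O)@RT; T[z.ravel()==0]=np.nan; return T.reshape(400,640,3)
def barangle(S):
    T=cloud(S); m=(abs(T[...,0])<.007)&(T[...,1]>-.1)&(T[...,1]<.075)&(T[...,2]>.10)&(T[...,2]<.22)
    P=T[m]
    # upper envelope: keep points near robust line of top surface
    A=np.c_[P[:,1],np.ones(len(P))]; k=np.ones(len(P),bool)
    for i in range(8):
        c=np.linalg.lstsq(A[k],P[k,2],rcond=None)[0]; r=P[:,2]-A@c; k=(r>-.004+(.0 if i>3 else -.006))&(r<.004)
    b=(T[...,2]>.04)&(T[...,2]<.06)&(((T[...,0]>-.05)&(T[...,0]<-.03))|((T[...,0]>.165)&(T[...,0]<.175)))&(T[...,1]>-.15)&(T[...,1]<.07)
    B=T[b]; cb=np.linalg.lstsq(np.c_[B[:,1],B[:,0],np.ones(len(B))],B[:,2],rcond=None)[0]
    return k.sum(),np.arctan(c[0]),c,(P[k,2]-A[k]@c).std(),b.sum(),cb
E
python3 - <<'E'
from h import *
np.set_printoptions(precision=4,suppress=True)
s=robot.snapshot('scene')
for l in ('pointer_tip','height_mark'):
    for q in robot.spot_point('scene',l)[:2]: print(l,q)
print(barangle(s)); print(robot.get_obs()['t'])
a=-.036
for nm,P in [('pointer',[.044,.0,.112+.022-.0043]),('mark',[.0495,0,.144-.0053]),('scaletop',[.0495,0,.157-.0053]),('scalebot',[.0495,0,.09-.0053]),('edgeL',[.0495,-.01,.144-.0053]),('edgeR',[.0495,.01,.144-.0053])]:
    u=proj(s,t2w(P))[0]; print(nm,u,(u-[215,195]+.5)*8)
E
```

```text
pointer_tip {'uv': [249.4, 218.3], 'conf': 0.69}
height_mark {'uv': [247.8, 219.0], 'conf': 0.8}
(np.int64(346), np.float64(-0.03534643023828778), array([-0.0354,  0.1457]), np.float64(0.001088213666342191), np.int64(799), array([0.    , 0.0026, 0.0493]))
11.5
pointer [248.2998 223.4071] [270.3982 231.2572]
mark [248.4207 221.5781] [271.3656 216.625 ]
scaletop [247.6464 216.4246] [265.1712 175.3968]
scalebot [251.4859 241.909 ] [295.8876 379.2722]
edgeL [243.3833 222.8163] [231.0662 226.5303]
edgeR [253.4222 220.3487] [311.3779 206.7896]
```

{"fn": "move_arm", "kwargs": {
  "series": [
    {"dp": [0, 0.001, 0.0], "rot": [0, 0, 0], "jaw": 1},
    {"dp": [0, 0.001, 0.0], "rot": [0, 0, 0], "jaw": 1},
    {"dp": [0, 0.0006, 0.0], "rot": [0, 0, 0], "jaw": 1},
    {"dp": [0, 0, 0], "rot": [0, 0, 0], "jaw": 1},
    {"dp": [0, 0, 0], "rot": [0, 0, 0], "jaw": 1}
  ],
  "force": 45
}}

```text
t: 12.12
position: [0.4765, -0.0487, 0.0853]
tcp_rot: [-1.556, 0.241, -0.236]
ft_force: [-6.6, 10.6, 4.0]
grip_width: 0.21
```

```bash
python3 - <<'E'
from h import *
np.set_printoptions(precision=4,suppress=True)
s,t,o,a,h=read('9')
print(barangle(s)[:3])
for l in ('pointer_tip','height_mark'):
    for q in robot.spot_point('scene',l)[:1]: print(l,q)
E
```

```text
0.21367526263047848 12.225 [-6.7739  9.9672  3.9482] [ 0.4765 -0.0487  0.0852] [-0.0471  0.0853  0.0852]
a -0.04856540855399064 h -5.825558370240874
(np.int64(336), np.float64(-0.04806989214187962), array([-0.0481,  0.1444]))
pointer_tip {'uv': [247.9, 220.4], 'conf': 0.87}
height_mark {'uv': [249.0, 220.1], 'conf': 0.67}
```

View pics/d9.png

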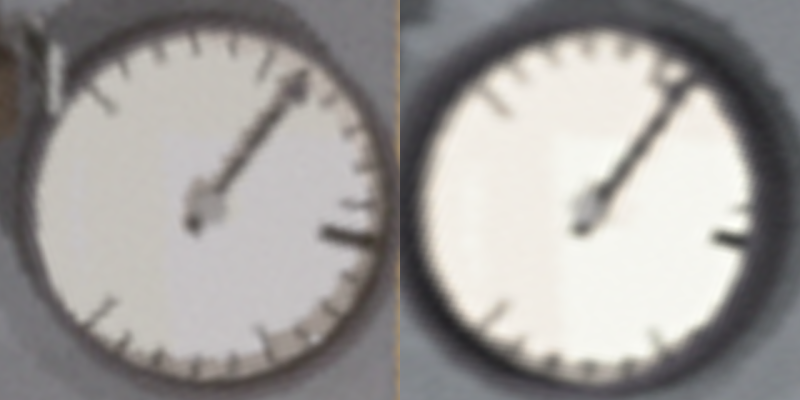

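View pics/p9.png

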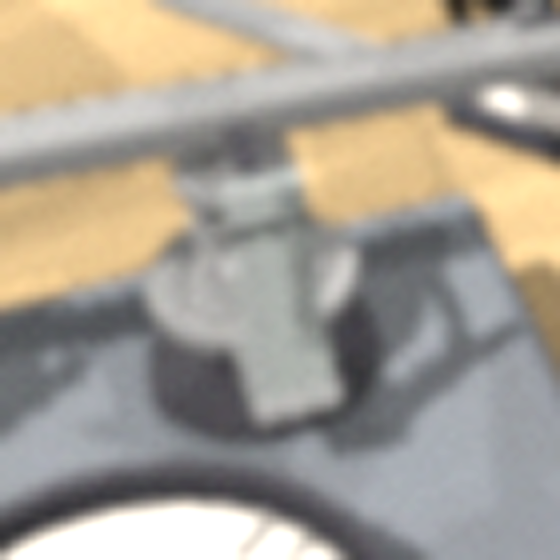

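Kinematics give h = −5.83 mm and the depth-fit bar angle gives about −5.77 mm. The dial reads about 5.9–6.0 N, so the pointer is within about 0.2 mm of the mark. I'll hold there.

{"fn": "move_arm", "kwargs": {
  "series": [
    {"dp": [0, 0.0002, 0], "rot": [0, 0, 0], "jaw": 1},
    {"dp": [0, 0, 0], "rot": [0, 0, 0], "jaw": 1},
    {"dp": [0, 0, 0], "rot": [0, 0, 0], "jaw": 1},
    {"dp": [0, 0, 0], "rot": [0, 0, 0], "jaw": 1},
    {"dp": [0, 0, 0], "rot": [0, 0, 0], "jaw": 1},
    {"dp": [0, 0, 0], "rot": [0, 0, 0], "jaw": 1},
    {"dp": [0, 0, 0], "rot": [0, 0, 0], "jaw": 1},
    {"dp": [0, 0, 0], "rot": [0, 0, 0], "jaw": 1},
    {"dp": [0, 0, 0], "rot": [0, 0, 0], "jaw": 1},
    {"dp": [0, 0, 0], "rot": [0, 0, 0], "jaw": 1},
    {"dp": [0, 0, 0], "rot": [0, 0, 0], "jaw": 1},
    {"dp": [0, 0, 0], "rot": [0, 0, 0], "jaw": 1}
  ],
  "force": 45
}}

```text
t: 13.82
position: [0.4765, -0.0487, 0.0851]
tcp_rot: [-1.556, 0.241, -0.236]
ft_force: [-7.7, 11.1, 4.7]
grip_width: 0.212
```

```bash
python3 - <<'E'
from h import *
np.set_printoptions(precision=4,suppress=True)
s,t,o,a,h=read('10')
print(barangle(s)[:3])
A=np.linspace(a,1.57,17)
G=np.array([grip_t(x) for x in A]); D=np.diff(G,axis=0)*1000
print('now tester',w2t(o['position']),'grip model',G[0]-[0,0,.0488])
for x,d in zip(A[1:],D): print('%.3f  ty=%.1f tz=%.1f'%(x,-d[2],d[1]))
E
```

```text
0.21271602028162154 13.925 [-7.6856 10.3398  3.8259] [ 0.4765 -0.0487  0.0851] [-0.0471  0.0853  0.0851]
a -0.049226466253461575 h -5.904790483717799
(np.int64(328), np.float64(-0.04793973474647498), array([-0.048 ,  0.1442]))
now tester [-0.0471  0.0853  0.0851] grip model [-0.047   0.0854  0.0851]
0.052  ty=-20.7 tz=-1.4
0.153  ty=-20.5 tz=-3.5
0.254  ty=-20.0 tz=-5.6
0.356  ty=-19.4 tz=-7.6
0.457  ty=-18.5 tz=-9.5
0.558  ty=-17.4 tz=-11.3
0.659  ty=-16.2 tz=-13.0
0.760  ty=-14.8 tz=-14.6
0.862  ty=-13.3 tz=-16.0
0.963  ty=-11.6 tz=-17.3
1.064  ty=-9.8 tz=-18.3
1.165  ty=-7.9 tz=-19.2
1.266  ty=-5.9 tz=-19.9
1.368  ty=-3.8 tz=-20.4
1.469  ty=-1.8 tz=-20.7
1.570  ty=0.3 tz=-20.8
```

View pics/d10.png

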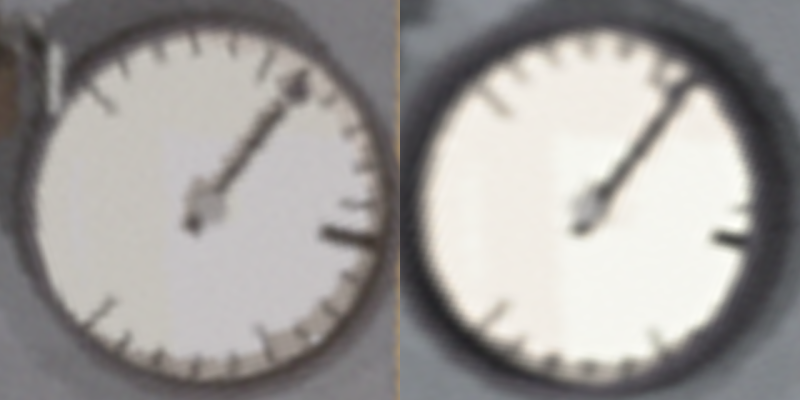

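{"fn": "move_arm", "kwargs": {
  "series": [
    {"dp": [0, -0.0207, -0.0014], "rot": [0, 0, 0], "jaw": 1},
    {"dp": [0, -0.0205, -0.0035], "rot": [0, 0, 0], "jaw": 1},
    {"dp": [0, -0.02, -0.0056], "rot": [0, 0, 0], "jaw": 1},
    {"dp": [0, -0.0194, -0.0076], "rot": [0, 0, 0], "jaw": 1},
    {"dp": [0, -0.0185, -0.0095], "rot": [0, 0, 0], "jaw": 1},
    {"dp": [0, -0.0174, -0.0113], "rot": [0, 0, 0], "jaw": 1},
    {"dp": [0, -0.0162, -0.013], "rot": [0, 0, 0], "jaw": 1},
    {"dp": [0, -0.0148, -0.0146], "rot": [0, 0, 0], "jaw": 1},
    {"dp": [0, -0.0133, -0.016], "rot": [0, 0, 0], "jaw": 1},
    {"dp": [0, -0.0116, -0.0173], "rot": [0, 0, 0], "jaw": 1},
    {"dp": [0, -0.0098, -0.0183], "rot": [0, 0, 0], "jaw": 1},
    {"dp": [0, -0.0079, -0.0192], "rot": [0, 0, 0], "jaw": 1},
    {"dp": [0, -0.0059, -0.0199], "rot": [0, 0, 0], "jaw": 1},
    {"dp": [0, -0.0038, -0.0204], "rot": [0, 0, 0], "jaw": 1},
    {"dp": [0, -0.0018, -0.0207], "rot": [0, 0, 0], "jaw": 1},
    {"dp": [0, 0.0003, -0.0208], "rot": [0, 0, 0], "jaw": 1},
    {"dp": [0, 0, 0], "rot": [0, 0, 0], "jaw": 1},
    {"dp": [0, 0, 0], "rot": [0, 0, 0], "jaw": 1}
  ],
  "force": 45
}}

```text
t: 16.18
position: [0.4125, -0.2588, 0.2861]
tcp_rot: [-1.558, 0.238, -0.239]
ft_force: [1.1, -2.7, -5.3]
grip_width: 0.215
```

```bash
python3 - <<'E'
from h import *
np.set_printoptions(precision=4,suppress=True)
o=robot.get_obs(); print(o['t'],o['position'],w2t(o['position']),grip_t(1.57)-[0,0,.0488],o['ft_force'])
s=robot.snapshot('scene');t=robot.snapshot('top')
A,_=dial(t,'dtx',(417.8,182.0)); B,_=dial(s,'dsx',(233.8,278.8))
cv2.imwrite('pics/d11.png',cv2.resize(np.hstack([A,B]),(800,400),interpolation=cv2.INTER_AREA))
cv2.imwrite('pics/a11.png',cv2.resize(s['color'][90:290,110:310,::-1],(600,600),interpolation=cv2.INTER_CUBIC))
E
```

```text
16.175 [ 0.4125 -0.2588  0.2861] [-0.0471 -0.1344  0.2861] [-0.047  -0.1338  0.2862] [ 1.1107 -2.7488 -5.3083]
```

View pics/d11.png

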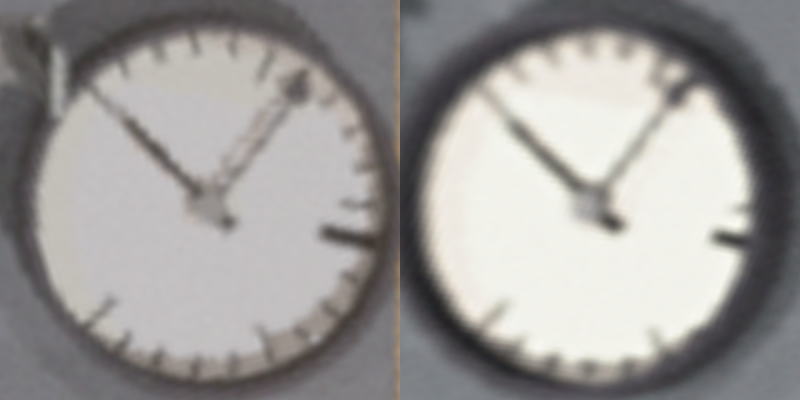

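View pics/a11.png

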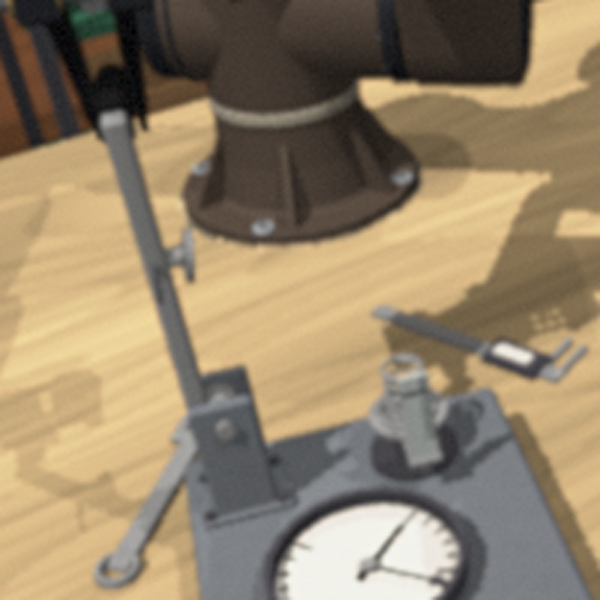

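{"fn": "move_arm", "kwargs": {
  "series": [
    {"dp": [0, 0, 0], "rot": [0, 0, 0], "jaw": -0.4},
    {"dp": [0, 0, 0], "rot": [0, 0, 0], "jaw": -0.4},
    {"dp": [0, 0, 0], "rot": [0, 0, 0], "jaw": -0.4},
    {"dp": [0, 0, 0], "rot": [0, 0, 0], "jaw": -0.4},
    {"dp": [0, -0.03, 0], "rot": [0, 0, 0], "jaw": -0.4},
    {"dp": [0, -0.05, 0], "rot": [0, 0, 0], "jaw": -0.4},
    {"dp": [0.0118, 0, 0.0336], "rot": [0, 0, 0], "jaw": -0.4},
    {"dp": [0.0118, 0, 0.0336], "rot": [0, 0, 0], "jaw": -0.4},
    {"dp": [0.0118, 0, 0.0336], "rot": [0, 0, 0], "jaw": -0.4},
    {"dp": [0.0118, 0, 0.0336], "rot": [0, 0, 0], "jaw": -0.4},
    {"dp": [0, 0.05, 0], "rot": [0, 0, 0], "jaw": -0.4},
    {"dp": [0, 0.05, 0], "rot": [0, 0, 0], "jaw": -0.4},
    {"dp": [0, 0.05, 0], "rot": [0, 0, 0], "jaw": -0.4},
    {"dp": [0, 0.05, 0], "rot": [0, 0, 0], "jaw": -0.4},
    {"dp": [0, 0, 0], "rot": [0, 0, 0], "jaw": -0.4}
  ],
  "force": 12
}}

```text
t: 18.15
position: [0.4963, -0.1442, 0.1637]
tcp_rot: [-1.556, 0.243, -0.234]
ft_force: [0.6, 0.2, -0.2]
grip_width: 0.698
```

```bash
python3 - <<'E'
from h import *
np.set_printoptions(precision=4,suppress=True)
s=robot.snapshot('scene');t=robot.snapshot('top')
o=robot.get_obs(); print(o['t'],o['position'],w2t(o['position']),o['ft_force'],o['grip_width'])
for l in ('spring','plate_centre'):
    for q in robot.spot_point('scene',l)[:1]: print(l,q,w2t(at_z(s,q['uv'],.09)))
for q in robot.masks_of('scene','spring')[:1]:
    T=cloud(s)[q['mask']]; T=T[(T[:,2]>.08)&(T[:,2]<.14)]; print(q['conf'],q['uv'],len(T),np.percentile(T,[3,97],axis=0)); U=T[T[:,2]>.12]; print(len(U),np.nanmin(U,0),np.nanmax(U,0))
print(rel(t2w([0,0,.0695]),axes(-16.95)))
cv2.imwrite('pics/a12.png',cv2.resize(s['color'][90:290,110:310,::-1],(600,600),interpolation=cv2.INTER_CUBIC))
E
```

```text
18.25 [ 0.4983 -0.1451  0.1673] [ 0.0019 -0.0005  0.1673] [ 0.1848 -0.7147  0.0255] 0.7030262359961588
spring {'uv': [242.6, 225.3], 'conf': 0.63} [-0.0023 -0.0061  0.09  ]
plate_centre {'uv': [246.4, 229.2], 'conf': 0.93} [ 0.0131 -0.0014  0.09  ]Traceback (most recent call last):
  File "<stdin>", line 8, in <module>
    return _quantile_unchecked(
        a, q, axis, out, overwrite_input, method, keepdims, weights)
    return _ureduce(a,
                    func=_quantile_ureduce_func,
    ...<5 lines>...
                    overwrite_input=overwrite_input,
                    method=method)
    r = func(a, **kwargs)
    result = _quantile(arr,
                       quantiles=q,
    ...<2 lines>...
                       out=out,
                       weights=wgt)
    slices_having_nans = np.isnan(arr[-1, ...])
                                  ~~~^^^^^^^^^
IndexError: index -1 is out of bounds for axis 0 with size 0
```

```bash
python3 - <<'E'
from h import *
np.set_printoptions(precision=4,suppress=True)
s=robot.snapshot('scene')
o=robot.get_obs(); print(o['t'],o['position'],w2t(o['position']))
print(rel(t2w([0,0,.0695]),axes(-16.95)))
T=cloud(s); m=(abs(T[...,0]+0)<.03)&(abs(T[...,1])<.03)&(T[...,2]>.112)&(T[...,2]<.136)
P=T[m]; print(len(P),np.percentile(P,[2,50,98],axis=0))
cv2.imwrite('pics/a12.png',cv2.resize(s['color'][140:290,160:310,::-1],(600,600),interpolation=cv2.INTER_CUBIC))
E
```

```text
18.45 [ 0.4984 -0.1451  0.1678] [ 0.0019 -0.0005  0.1678]
(array([-0.0022,  0.0983,  0.0006]), array([ 0.0137, -0.4562,  0.17  ]))
79 [[-0.0136 -0.0155  0.1135]
 [-0.0077 -0.004   0.1255]
 [ 0.0118  0.0128  0.1292]]
```

View pics/a12.png

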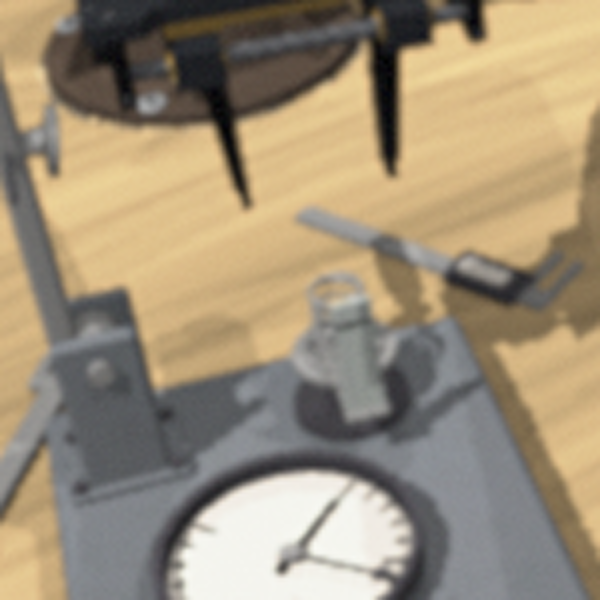

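{"fn": "move_arm", "kwargs": {
  "series": [
    {"dp": [-0.002, 0.03, -0.0005], "rot": [0, 0, 0], "jaw": -0.3},
    {"dp": [0, 0.03, 0], "rot": [0, 0, 0], "jaw": -0.3},
    {"dp": [0, 0.025, 0], "rot": [0, 0, 0], "jaw": -0.2},
    {"dp": [0, 0.013, 0], "rot": [0, 0, 0], "jaw": -0.1},
    {"dp": [0, 0, 0], "rot": [0, 0, 0], "jaw": 0},
    {"dp": [0, 0, 0], "rot": [0, 0, 0], "jaw": 0.3},
    {"dp": [0, 0, 0], "rot": [0, 0, 0], "jaw": 0.8},
    {"dp": [0, 0, 0], "rot": [0, 0, 0], "jaw": 0.8},
    {"dp": [0, 0, 0], "rot": [0, 0, 0], "jaw": 0.8}
  ],
  "force": 15
}}

```text
t: 19.58
position: [0.4958, -0.1448, 0.0683]
tcp_rot: [-1.558, 0.238, -0.239]
ft_force: [0.2, -0.1, 1.4]
grip_width: 0.313
```

```bash
python3 - <<'E'
from h import *
np.set_printoptions(precision=4,suppress=True)
s=robot.snapshot('scene')
o=robot.get_obs(); print(o['t'],o['position'],w2t(o['position']),o['grip_width']*95,o['ft_force'])
cv2.imwrite('pics/a13.png',cv2.resize(s['color'][140:290,160:310,::-1],(600,600),interpolation=cv2.INTER_CUBIC))
E
```

```text
19.625 [ 0.4958 -0.1447  0.0682] [-0.0007 -0.0009  0.0682] 29.840438611889144 [ 0.2227 -0.0514  0.408 ]
```

View pics/a13.png

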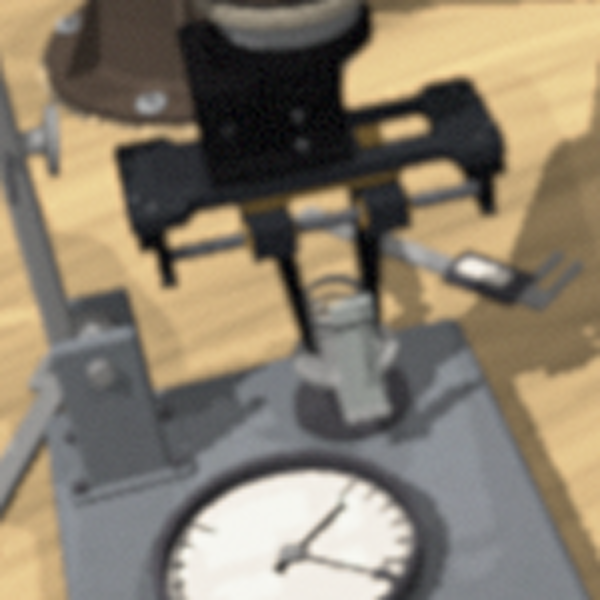

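{"fn": "move_arm", "kwargs": {
  "series": [
    {"dp": [0, -0.01, 0], "rot": [0, 0, 0], "jaw": 0.8},
    {"dp": [0, -0.03, 0], "rot": [0, 0, 0], "jaw": 0.8},
    {"dp": [0, -0.04, 0], "rot": [0, 0, 0], "jaw": 0.8},
    {"dp": [0, -0.04, 0], "rot": [0, 0, 0], "jaw": 0.8},
    {"dp": [0, -0.04, 0], "rot": [0, 0, 0], "jaw": 0.8},
    {"dp": [0, -0.02, 0], "rot": [0, 0, 0], "jaw": 0.8}
  ],
  "force": 15
}}

```text
t: 20.38
position: [0.4958, -0.1447, 0.2508]
tcp_rot: [-1.558, 0.236, -0.241]
ft_force: [-0.4, -0.7, -0.5]
grip_width: 0.315
```

```bash
python3 - <<'E'
from h import *
np.set_printoptions(precision=4,suppress=True)
s=robot.snapshot('scene');t=robot.snapshot('top')
o=robot.get_obs(); print(o['t'],o['position'],o['grip_width']*95,o['ft_force'])
W=cloud(t)@RT.T+O
P=W[(abs(W[...,0]-.577)<.08)&(abs(W[...,1]-.322)<.08)&(W[...,2]>.036)&(W[...,2]<.055)]
c,r=cv2.minEnclosingCircle((P[:,:2]*1000).astype(np.float32)); print('rim',len(P),c,r,P[:,2].mean())
from scipy.optimize import least_squares
f=least_squares(lambda q:np.hypot(P[:,0]-q[0],P[:,1]-q[1])-q[2],[.577,.322,.06],loss='soft_l1',f_scale=.002); print(f.x)
for l in ('reject_pot','reject_washer'):
  for n,S in (('top',t),('scene',s)):
    for q in robot.spot_point(n,l)[:2]: print(n,l,q,at_z(S,q['uv'],.0 if l=='reject_pot' else .005))
cv2.imwrite('pics/s14.png',s['color'][:,:,::-1]); cv2.imwrite('pics/t14.png',cv2.resize(t['color'][120:260,110:250,::-1],(560,560),interpolation=cv2.INTER_CUBIC))
E
```

```text
20.475 [ 0.4961 -0.1449  0.2505] 29.345002211166925 [ 0.8086 -0.2463 -0.7391]
rim 360 (575.78662109375, 320.7822570800781) 62.828163146972656 0.04282531718883043
[0.5761 0.3199 0.06  ]
top reject_pot {'uv': [176.3, 188.9], 'conf': 0.67} [0.5766 0.3241 0.    ]
top reject_pot {'uv': [382.2, 221.1], 'conf': 0.4} [ 0.5017 -0.1558  0.    ]
scene reject_pot {'uv': [413.1, 197.1], 'conf': 0.69} [0.5808 0.3127 0.    ]
scene reject_pot {'uv': [250.6, 252.3], 'conf': 0.48} [ 0.4878 -0.1383  0.    ]
top reject_washer {'uv': [176.4, 189.1], 'conf': 0.52} [0.5756 0.3226 0.005 ]
scene reject_washer {'uv': [165.9, 188.5], 'conf': 0.75} [ 0.1247 -0.1963  0.005 ]
scene reject_washer {'uv': [410.1, 195.6], 'conf': 0.4} [0.5752 0.3059 0.005 ]
```

View pics/s14.png

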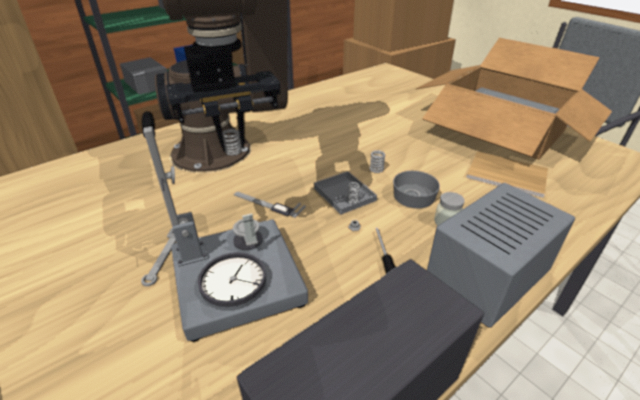

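View pics/t14.png

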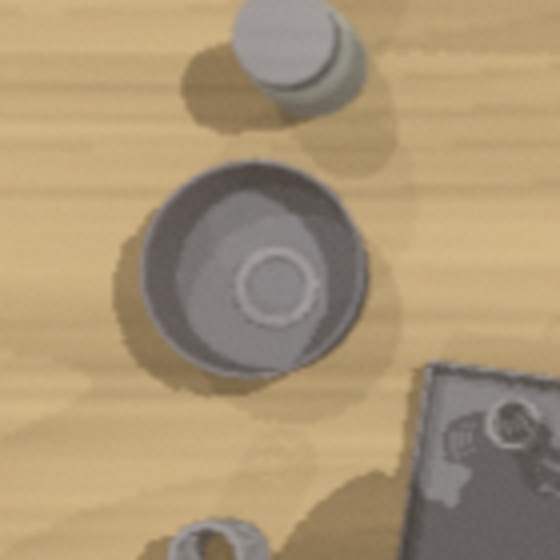

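{"fn": "move_arm", "kwargs": {
  "series": [
    {"dp": [-0.0056, 0, 0.0386], "rot": [0, 0, 0], "jaw": 0.8},
    {"dp": [-0.0056, 0, 0.0386], "rot": [0, 0, 0], "jaw": 0.8},
    {"dp": [-0.0056, 0, 0.0386], "rot": [0, 0, 0], "jaw": 0.8},
    {"dp": [-0.0056, 0, 0.0386], "rot": [0, 0, 0], "jaw": 0.8},
    {"dp": [-0.0056, 0, 0.0386], "rot": [0, 0, 0], "jaw": 0.8},
    {"dp": [-0.0056, 0, 0.0386], "rot": [0, 0, 0], "jaw": 0.8},
    {"dp": [-0.0056, 0, 0.0386], "rot": [0, 0, 0], "jaw": 0.8},
    {"dp": [-0.0056, 0, 0.0386], "rot": [0, 0, 0], "jaw": 0.8},
    {"dp": [-0.0056, 0, 0.0386], "rot": [0, 0, 0], "jaw": 0.8},
    {"dp": [-0.0056, 0, 0.0386], "rot": [0, 0, 0], "jaw": 0.8},
    {"dp": [-0.0056, 0, 0.0386], "rot": [0, 0, 0], "jaw": 0.8},
    {"dp": [-0.0056, 0, 0.0386], "rot": [0, 0, 0], "jaw": 0.8},
    {"dp": [0, 0.05, 0], "rot": [0, 0, 0], "jaw": 0.8},
    {"dp": [0, 0.05, 0], "rot": [0, 0, 0], "jaw": 0.8},
    {"dp": [0, 0.02, 0], "rot": [0, 0, 0], "jaw": 0.8},
    {"dp": [0, 0, 0], "rot": [0, 0, 0], "jaw": 0.8}
  ],
  "force": 15
}}

```text
t: 22.68
position: [0.569, 0.317, 0.1254]
tcp_rot: [-1.56, 0.242, -0.235]
ft_force: [0.5, -0.2, 0.4]
grip_width: 0.311
```

```bash
python3 - <<'E'
from h import *
np.set_printoptions(precision=4,suppress=True)
s=robot.snapshot('scene')
o=robot.get_obs(); print(o['t'],o['position'],o['grip_width']*95,o['ft_force'])
print(rel([.570,.317,-.0128]))
W=cloud(s)@RT.T+O
cv2.imwrite('pics/s15.png',cv2.resize(s['color'][90:240,320:520,::-1],(800,600),interpolation=cv2.INTER_CUBIC))
print(proj(s,[[.570,.317,.007],o['position']+[0,0,.0218]]))
E
```

```text
22.725 [0.5698 0.3173 0.1272] 29.88555637471991 [ 0.053   0.1814 -0.1716]
(array([ 0.0005,  0.14  , -0.    ]), None)
[[411.4502 192.6045]
 [418.8434 146.66  ]]
```

View pics/s15.png

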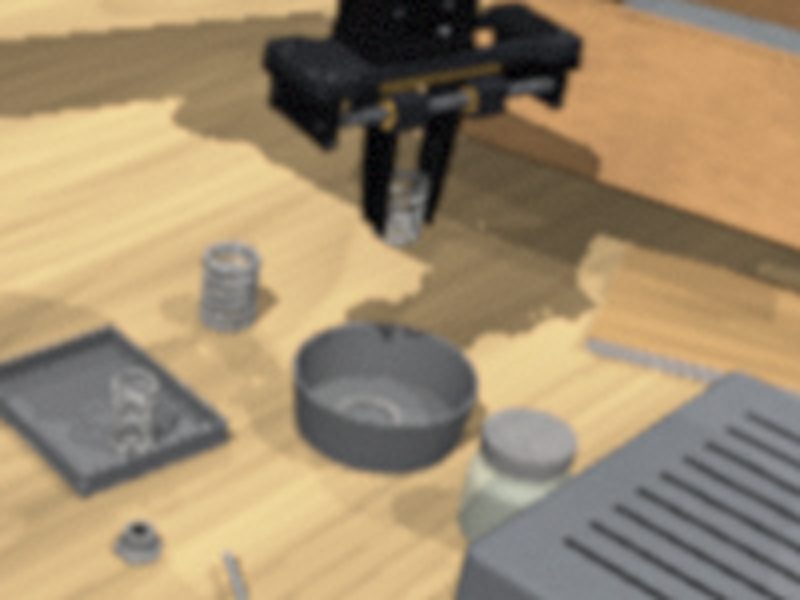

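{"fn": "move_arm", "kwargs": {
  "series": [
    {"dp": [0, 0.04, 0], "rot": [0, 0, 0], "jaw": 0.8},
    {"dp": [0, 0.04, 0], "rot": [0, 0, 0], "jaw": 0.8},
    {"dp": [0, 0.035, 0], "rot": [0, 0, 0], "jaw": 0.8},
    {"dp": [0, 0.015, 0], "rot": [0, 0, 0], "jaw": 0.8},
    {"dp": [0, 0.008, 0], "rot": [0, 0, 0], "jaw": 0.8},
    {"dp": [0, 0, 0], "rot": [0, 0, 0], "jaw": 0.8}
  ],
  "force": 15
}}

```text
t: 23.48
position: [0.5705, 0.3176, -0.0092]
tcp_rot: [-1.557, 0.238, -0.239]
ft_force: [-0.5, -0.1, 0.4]
grip_width: 0.312
```

```bash
python3 - <<'E'
from h import *
np.set_printoptions(precision=4,suppress=True)
s=robot.snapshot('scene')
o=robot.get_obs(); print(o['t'],o['position'],o['grip_width']*95,o['ft_force'])
cv2.imwrite('pics/s16.png',cv2.resize(s['color'][90:240,320:520,::-1],(800,600),interpolation=cv2.INTER_CUBIC))
E
```

```text
23.525 [ 0.5706  0.3177 -0.0089] 29.475370166463396 [0.7723 0.1744 0.1856]
```

View pics/s16.png

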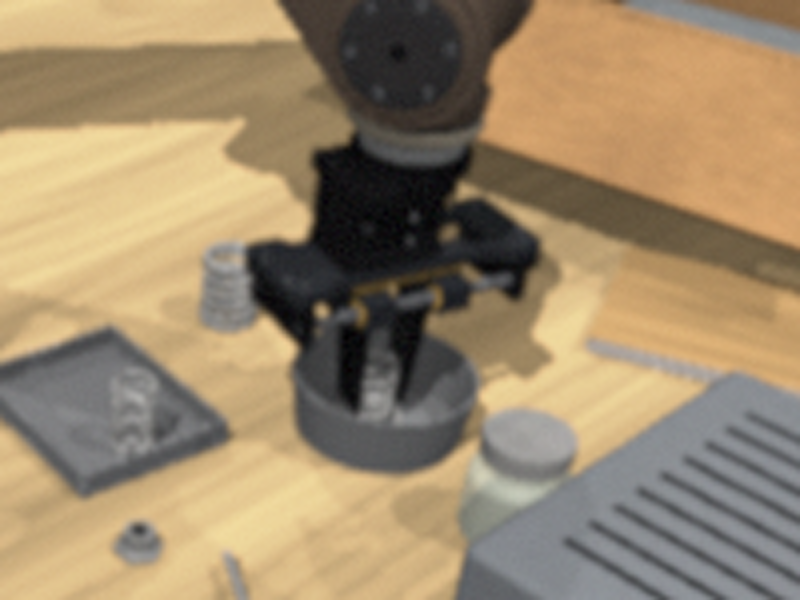

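{"fn": "move_arm", "kwargs": {
  "series": [
    {"dp": [0, 0.002, 0], "rot": [0, 0, 0], "jaw": 0.8},
    {"dp": [0, 0.002, 0], "rot": [0, 0, 0], "jaw": 0.8},
    {"dp": [0, 0.0015, 0], "rot": [0, 0, 0], "jaw": 0.8},
    {"dp": [0, 0, 0], "rot": [0, 0, 0], "jaw": 0.8},
    {"dp": [0, 0, 0], "rot": [0, 0, 0], "jaw": 0.3},
    {"dp": [0, 0, 0], "rot": [0, 0, 0], "jaw": 0.1},
    {"dp": [0, 0, 0], "rot": [0, 0, 0], "jaw": 0.1},
    {"dp": [0, 0, 0], "rot": [0, 0, 0], "jaw": 0.1}
  ],
  "force": 15
}}

```text
t: 24.52
position: [0.5701, 0.3175, -0.0154]
tcp_rot: [-1.557, 0.238, -0.238]
ft_force: [-0.7, -0.3, 0.1]
grip_width: 0.448
```

```bash
python3 - <<'E'
from h import *
np.set_printoptions(precision=4,suppress=True)
s=robot.snapshot('scene')
o=robot.get_obs(); print(o['t'],o['position'],o['grip_width']*95,o['ft_force'])
cv2.imwrite('pics/s17.png',cv2.resize(s['color'][150:220,370:470,::-1],(800,560),interpolation=cv2.INTER_CUBIC))
E
```

```text
24.575 [ 0.57    0.3175 -0.0154] 42.96726167657573 [0.3922 0.641  0.5857]
```

View pics/s17.png

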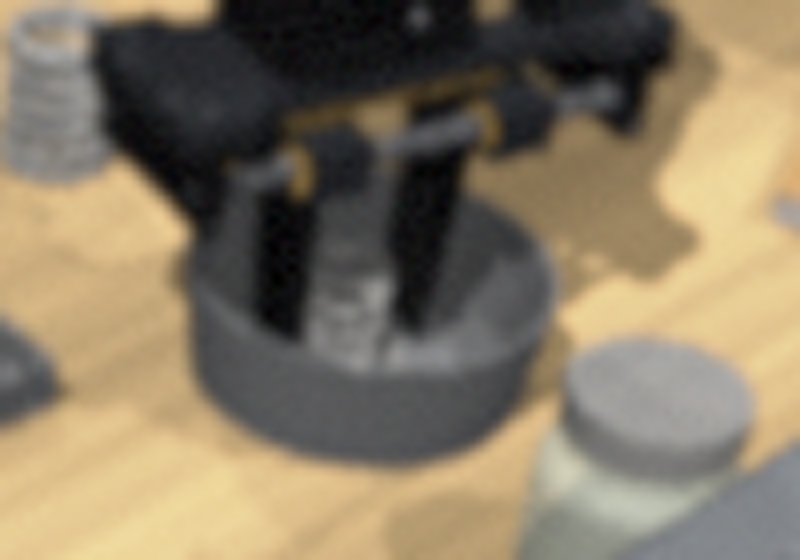

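Released: the opening is 43 mm and the spring stands between the fingers. Now I'll rise straight up and back away.

{"fn": "move_arm", "kwargs": {
  "series": [
    {"dp": [0, -0.01, 0], "rot": [0, 0, 0], "jaw": 0.1},
    {"dp": [0, -0.025, 0], "rot": [0, 0, 0], "jaw": 0.1},
    {"dp": [0, -0.04, 0], "rot": [0, 0, 0], "jaw": 0.1},
    {"dp": [0, -0.05, 0], "rot": [0, 0, 0], "jaw": 0.1},
    {"dp": [0, -0.05, 0], "rot": [0, 0, 0], "jaw": 0.1},
    {"dp": [0, -0.05, 0], "rot": [0, 0, 0], "jaw": 0.1},
    {"dp": [0, 0, -0.05], "rot": [0, 0, 0], "jaw": 0.1},
    {"dp": [0, 0, -0.05], "rot": [0, 0, 0], "jaw": 0.1},
    {"dp": [-0.03, 0, -0.05], "rot": [0, 0, 0], "jaw": 0.1},
    {"dp": [-0.03, 0, -0.04], "rot": [0, 0, 0], "jaw": 0.1},
    {"dp": [0, 0, 0], "rot": [0, 0, 0], "jaw": 0.1},
    {"dp": [0, 0, 0], "rot": [0, 0, 0], "jaw": 0.1}
  ],
  "force": 15
}}

```text
t: 26.08
position: [0.4566, 0.1543, 0.2104]
tcp_rot: [-1.557, 0.237, -0.24]
ft_force: [0.2, -0.2, -0.5]
grip_width: 0.448
```

```bash
python3 - <<'E'
from h import *
np.set_printoptions(precision=4,suppress=True)
s=robot.snapshot('scene');t=robot.snapshot('top')
o=robot.get_obs(); print(o['t'],o['position'],o['grip_width']*95,o['ft_force'])
a=cv2.resize(s['color'][150:220,370:470,::-1],(800,560),interpolation=cv2.INTER_CUBIC)
cv2.imwrite('pics/s18.png',a); cv2.imwrite('pics/t18.png',t['color'][:,:,::-1]); cv2.imwrite('pics/S18.png',s['color'][:,:,::-1])
W=cloud(t)@RT.T+O
m=(abs(W[...,0]-.57)<.03)&(abs(W[...,1]-.317)<.03)&(W[...,2]>.02)
print(m.sum(),W[m].max(0) if m.any() else '',W[m].min(0) if m.any() else '')
A,_=dial(t,'dty',(417.8,182.0))
G=[q for q in robot.spot_point('top','lever_grip')[:1]]; print(G,proj(t,t2w(grip_t(1.57))))
E
```

```text
26.175 [0.4567 0.1545 0.2097] 42.865400685321006 [1.068  0.1374 0.131 ]
102 [0.5848 0.3328 0.0479] [0.5556 0.3042 0.0207]
[{'uv': [480.6, 268.5], 'conf': 0.98}] [[478.6411 265.3183]]
```

View pics/s18.png

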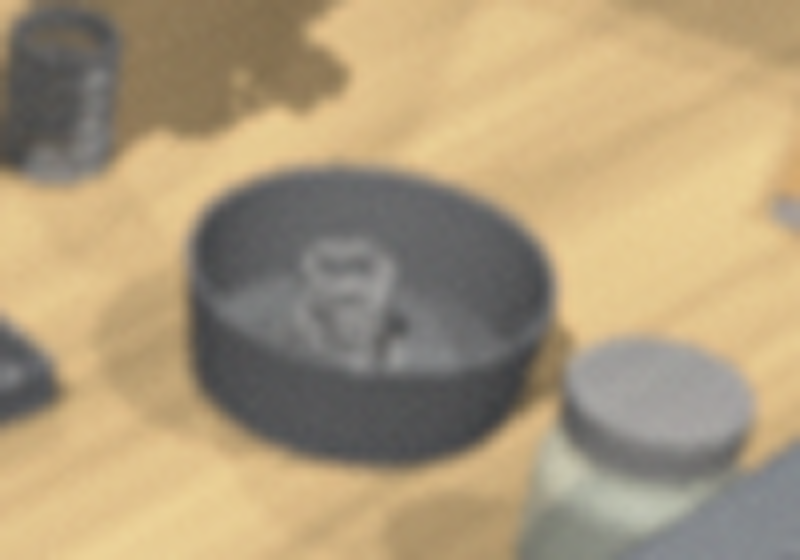

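View pics/S18.png

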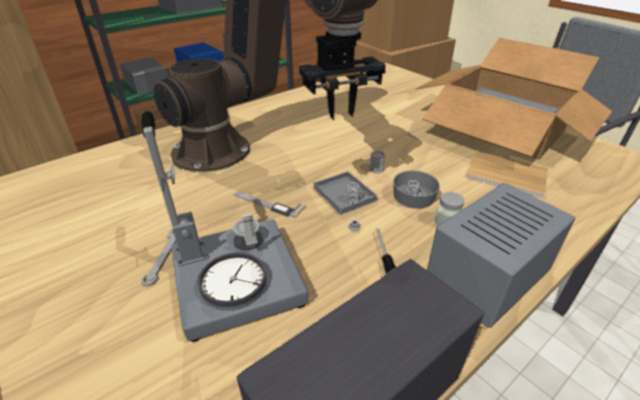

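View pics/t18.png

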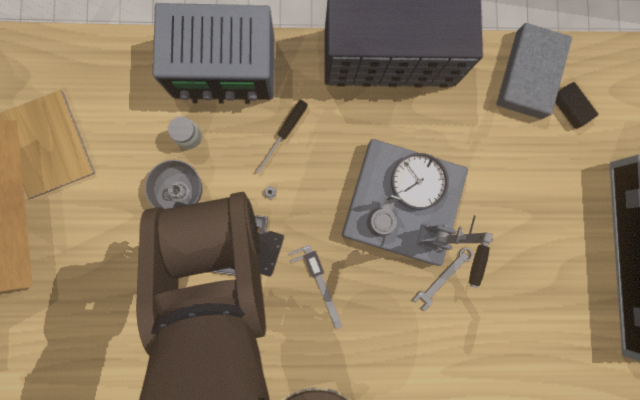

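The spring stands in the pot, top at about 0.047 m. The lever is upright and the plate is empty. The other things look undisturbed.

```bash
python3 - <<'E'
from plant import robot
print(robot.close_job(), robot.get_obs()['t'])
E
```

```text
the job is handed in; nothing more can be done
the job is handed in; nothing more can be done
```

The spring fell short, with the peak hand at about 6 N against the 11 N limit, so I put it in the reject pot. The job is handed in at about 26 s of the 64 s allowed.

**At the mark:** I gripped the handle sleeve, brought the lever down in steps and held it for over a second at the long mark. The foot was about 5.9 mm below level by the arm's position, about 5.8 mm by a depth fit of the lever bar, and the dial read about 5.95 N. That puts the pointer within about 0.2 mm of the mark, just above it. The camera picture was too coarse to check this closer, but the detected pointer and mark agreed to about a pixel in height.

**Last checks:**
- The lever is back upright and the peak hand stayed at about 6 N.
- The spring stands upright in the pot at the washer's position, with its top about 47 mm above the table.
- The other things looked unmoved in both cameras.

**What disagreed:**
- **Tool height:** the reported tool height was about 29 mm below where the fingertips really were. My first close shut just above the sleeve and touched it with about 3 N; I corrected for the offset after that.
- **First dial reading:** the dial reading taken while the lever was still being lowered pointed to about 6.5 N at the mark; the later ones gave about 6.1 N. Both are well below the limit.

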